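# Tidy the grill things away on the patio

### The arm

A 6-joint arm with a two-finger parallel gripper is mounted at the origin on the work surface. World frame = base frame: x ahead of the robot, y to its left, z up, the work surface at z = 0. Lengths are in mm, angles in rad, forces in N, time in s.
With the tool pointing down it reaches from about 275 to 750 mm from the base axis. Payload 10.2 kg.
Tool frame: the origin (TCP) lies at the very end of the fingers, on their centre line; the grasp point (between the pads) lies behind it (ctrl.grasp_offset is the z of the grasp point in the tool frame, in mm); z points along the fingers, y is the direction in which the jaws open and shut (so a half turn about z gives the same grasp; the last joint's range is limited). The gripper opens to 85 mm and grips with 20 to 120 N. Pads are 22 mm wide; open, the fingers measure 114 mm over their backs; the gripper's body (76 mm by 85 mm) begins 54 mm behind the grasp point. The pads swing forward as they close: fully open they stand 13 mm farther back than shut.
Start: joints at [0.908, 0.313, 1.498, -0, 1.331, -0.223], TCP at [223.536, 475.04, 231.294] pointing down, gripper open.
Joint ranges: [-2.94, 2.94], [-0.97, 2.17], [0.19, 2.56], [-1.23, 4.37], [0.02, 3.11], [-2.88, 2.88]. Speed limits (rad/s): [2.39, 2.39, 3.01, 3.14, 3.14, 3.14].

### API

Orientations are given as a unit quaternion [w, x, y, z].
In Python, from rig import ctrl, capture, job gives the robot as it stands. The module is installed in compiled form; this text tells all that it offers.
- The arm moves only by the tool move_arm, never from a script. Its argument "series" is a list of rows, each a list of 7 numbers: the turn, a rotation vector about the tool's x, y, z in rad, then the shift along the tool's x, y, z in cm, then the opening, from 0 (shut) to 1 (fully open). A call has 1 to 5 rows; each row is the pose to reach, as a shift and turn from the pose measured when the call began, along the tool's axes at that moment; what a row does not reach only later rows make up. A row lasts 1/12 s, in which the tool goes at most 41.7 mm and 7.16 degrees, less where a joint would pass 70% of its speed; a pose out of reach is approached as far as the arm can. A call with a gripper value outside its range is refused whole. The fingers move at their own pace and stop on an object; "grip_force" is the grip in N (left out, the last holds). Time passes only in rows, so rows that repeat a pose let the fingers close. It gives the time, the measured TCP pose, the force and the opening at its end, in the units of the state.
- ctrl.sense(): the state, without advancing time (a new reading comes with each control period).
- capture(name): name is "side" or "top"; returns a dict with "frame" (420x560x3 uint8, red, green, blue), "mtx" (3x3 intrinsics, pixels), "R" (3x3) and "t" (3): a world point X has camera coordinates R X + t. Camera axes: x right, y down, z forward; pixel columns grow to the right and rows downward; lengths in mm; the calibration is good to about 2 mm. A picture is of the moment at which its call begins. There is no depth.
- job.finish_job(): hands the job in, once; it reports no verdict.
The state is a dict: "time_s": time; "joints": joint angles; "dq": joint speeds; "tau": joint torques, N m; "eef_pos": TCP position; "ee_rot": TCP orientation; "force": force on the tool from outside, world axes, zero at the start; "wrist_torque": the same for the moment, N m; "grip_width": opening from 0.0 (shut) to 1.0 (fully open).
Only numpy, scipy, OpenCV 4.12 (cv2) and the standard library are available. Lean on these libraries where they do the work, as an engineer would, in place of code of your own. Each camera call takes 0.05 s, during which the arm holds its last target.

### The job

Sort the grill odds and ends: seat each glass cellar upright in the wooden stand that fits it (large in large, small in small), lay the tongs flat in the aluminium drip tray, and stand the two grey nozzle caps upright in the plywood box, one in each bay. Set the glass down gently without dropping or tipping it.

Things in the scene. Friction and masses are not known exactly. Their poses are not given: they have to be found in the camera images.
- salt_cellar: Large clear glass cellar, loose, upright, round about z; origin at the centre of its underside, z up. Conical base: 46 mm across at the foot, 66 mm at height 16.7 mm. Glass ends at height 46 mm; above it a fixed pale wooden lid 42 mm across, from height 46 to 70 mm: grip it there from above. Seated in the large stand its origin is about 10 mm above the stand's.
- pepper_cellar: Small clear glass cellar, loose, upright, round about z; origin at the centre of its underside, z up. Conical base: 24 mm across at the foot, 44 mm at height 16.7 mm. Glass ends at height 34 mm; above it a fixed pale wooden lid 28 mm across, from height 34 to 56 mm: grip it there from above. Seated in the small stand its origin is about 10 mm above the stand's.
- tongs: bamboo-handled steel tongs, shut and rigid, loose, lying flat: 200 mm long along its x axis, 28 mm wide over the bamboo handles (x = -75 to +35 mm), 16 mm high; origin at the centre of its underside, near the centre of mass; x points to the steel jaws, z up. Grip across the handles at the origin. In the tray the jaws may point either way.
- nozzle_cap_a: grey plastic spray nozzle cap, loose, upright, round about z: ribbed cylinder 34 mm across and 26 mm high, on top a blunt cone 30 to 18 mm across, 46 mm high in all; origin at the centre of its underside, z up. Grip the cylinder. The two caps are alike and interchangeable.
- nozzle_cap_b: grey plastic spray nozzle cap, loose, upright, round about z: ribbed cylinder 34 mm across and 26 mm high, on top a blunt cone 30 to 18 mm across, 46 mm high in all; origin at the centre of its underside, z up. Grip the cylinder. The two caps are alike and interchangeable.
- stand_large: Large dark wooden egg-cup-like stand, fixed, 30 mm high; origin at the centre of its underside, z up. Concave conical top: 80 mm across outside at the rim, hollow about 70 mm across at the rim, 40 mm at its floor, 5 mm above the origin. The conical base of the large cellar self-centres in it.
- stand_small: Small dark wooden egg-cup-like stand, fixed, 30 mm high; origin at the centre of its underside, z up. Concave conical top: 58 mm across outside at the rim, hollow about 48 mm across at the rim, 18 mm at its floor, 5 mm above the origin. The conical base of the small cellar self-centres in it.
- drip_tray: shallow open aluminium drip tray, fixed: 260 mm along its x axis, 130 mm along y, 18 mm high, walls and floor 3 mm thick (inside 254 x 124 mm); origin at the centre of its underside, z up.
- bay_box: open plywood box, fixed: 210 mm along its x axis, 134 mm along y, 25 mm high, walls, divider and floor 5 mm thick; the divider at x = 0 runs along y and makes two bays, each 97 mm along x by 124 mm along y inside, centred at x = -51 and +51 mm; origin at the centre of its underside, z up.
There are look-alikes about, which are no part of the job. What is shaped like the tongs but black or purple is not meant. What is shaped like the pepper_cellar but purple or turquoise is not meant.

How it is judged:
By the outcome, as a careful person would: the job done as asked, in the order asked, and still so for the second after the job is handed in, with the robot touching nothing.
It also fails if it takes over 109 s, if anything falls off the work surface, if the arm or the gripper's body presses on something with over 40 N, if the wrist force passes 120 N, or if a joint passes its speed limit or range.

## Working session

There is one attempt and no reset: what is moved stays moved. The work goes in short steps, Python scripts to look and compute and a tool call to move; the robot and the scene stay as the last step left them, time stands still between calls to the robot, and variables do not carry over. Pictures are saved under pics/ and viewed, and the job is handed in when it is done.

Besides the shell and the picture viewer there is one more tool, called by a JSON object that holds its "op" and its "data", one argument or row to a line. move_arm: Moves the arm, as the interface text tells. Its arguments: {"type":"object","properties":{"series":{"type":"array","items":{"type":"array","items":{"type":"number"}}},"grip_force":{"type":"number"}},"required":["series"]}

```bash
mkdir -p pics; ls; python3 - <<'E'
from rig import ctrl,capture,job
import cv2,numpy as np
s=ctrl.sense();print(s, ctrl.grasp_offset)
for n in("side","top"):
    c=capture(n);cv2.imwrite(f"pics/{n}0.png",c["frame"][:,:,::-1]);np.savez(f"{n}0.npz",**c)
    print(n,c["mtx"].tolist(),c["R"].tolist(),c["t"].tolist())
E
```

```text
pics
{'time_s': 0.0, 'joints': array([ 9.07584736e-01,  3.13457871e-01,  1.49838520e+00,  6.85099820e-06,
        1.33097999e+00, -2.23410070e-01]), 'dq': array([-6.59911147e-04,  1.25879123e-03, -1.76444179e-05,  1.87934865e-03,
       -2.46301582e-04, -1.05817004e-03]), 'tau': array([ 1.13740073e-04, -4.12263429e+01, -2.59743333e+01, -8.46494595e-05,
        4.13582355e-03,  1.21676612e-05]), 'eef_pos': array([223.39183705, 474.84502722, 230.75057148]), 'ee_rot': array([-2.66885342e-04,  2.18133529e-01,  9.75918739e-01, -5.54306903e-04]), 'force': array([-0.28875664,  0.90452673,  0.61016597]), 'wrist_torque': array([ 0.00370283, -0.00445801, -0.00504139]), 'grip_width': 1.0046551229273042} -18.700000000000003
side [[456.6076730637643, 0.0, 287.30071644063503], [0.0, 456.6076730637643, 218.6355965023407], [0.0, 0.0, 1.0]] [[0.7733208337960353, -0.6337883605248658, 0.01694703750535079], [-0.38353923255748373, -0.48892758892728183, -0.7834841861039515], [0.5048490319949337, 0.5993847903049905, -0.6211805921347036]] [-353.06536270073326, 194.80537081924578, 1060.3431575635168]
top [[501.52408773816467, 0.0, 277.94032080649833], [0.0, 501.52408773816467, 212.3153581563683], [0.0, 0.0, 1.0]] [[-0.03503771228998847, -0.9993852492823355, -0.0012174704790540874], [-0.9786331637238943, 0.034557079416859836, -0.20268926740687912], [0.2026067362583103, -0.005910311249013645, -0.9792423492903555]] [18.72319911704722, 457.02106990730437, 1091.028463477787]
```

View pics/side0.png

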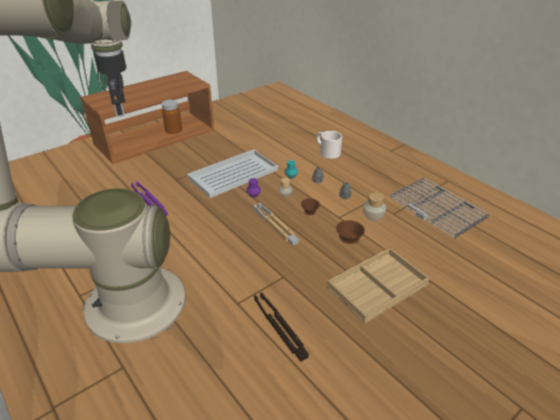

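View pics/top0.png

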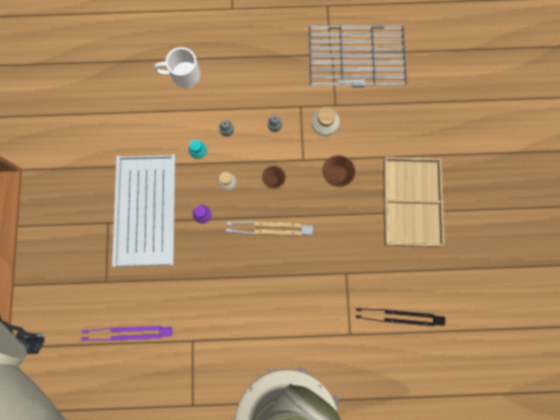

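```bash
python3 - <<'E'
import cv2
a=cv2.imread("pics/top0.png")
cv2.imwrite("pics/crop_top.png",cv2.resize(a[95:255,175:375],None,fx=4,fy=3.75,interpolation=cv2.INTER_CUBIC)[:600])
a=cv2.imread("pics/side0.png")
cv2.imwrite("pics/crop_side.png",cv2.resize(a[150:250,240:400],None,fx=5,fy=5,interpolation=cv2.INTER_CUBIC))
E
```

```text
(no output)
```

View pics/crop_top.png

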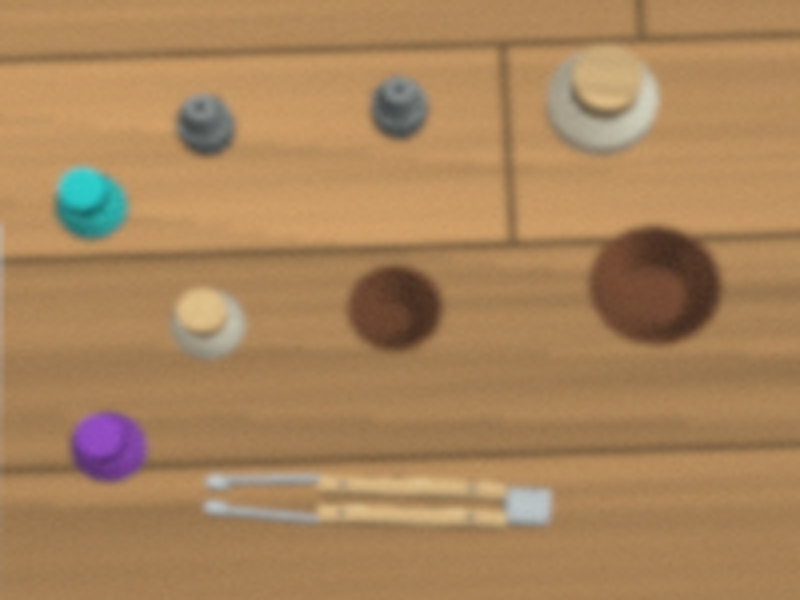

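View pics/crop_side.png

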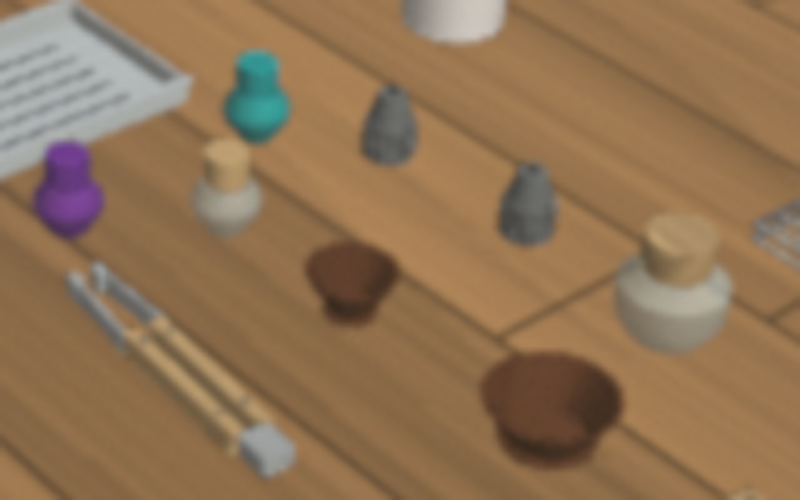

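```bash
cat > h.py <<'E'
import numpy as np,cv2
def ray(c,u,v,z):
    K,R,t=c["mtx"],c["R"],c["t"]
    d=R.T@np.linalg.inv(K)@np.array([u,v,1.]);o=-R.T@t
    return o+d*(z-o[2])/d[2]
def proj(c,X):
    p=c["mtx"]@(c["R"]@np.asarray(X,float)+c["t"]);return p[:2]/p[2]
def load(n): return dict(np.load(n+".npz"))
def tri(c1,p1,c2,p2):
    P=[c["mtx"]@np.c_[c["R"],c["t"]] for c in(c1,c2)]
    X=cv2.triangulatePoints(P[0],P[1],np.array(p1,float).reshape(2,1),np.array(p2,float).reshape(2,1))
    return (X[:3]/X[3]).ravel()
def rect(f,c,box,z,lut): pass
E
python3 - <<'E'
from h import *
t=load("top0");s=load("side0")
T=lambda x,y:(175+(x+.5)/4-.5,95+(y+.5)/3.75-.5); S=lambda x,y:(240+(x+.5)/5-.5,150+(y+.5)/5-.5)
# named pts: top crop px, z, side crop px
for n,a,z,b in [("salt lid top",(607,76),70,(680,231)),("pepper lid top",(202,309),56,(227,152)),
 ("capA top",(202,105),46,(392,91)),("capB top",(400,90),46,(530,169)),
 ("standL rim",(655,285),30,(551,396)),("standS rim",(395,307),30,(352,269)),("tongs butt",(528,506),12,(268,449))]:
    print(n,ray(t,*T(*a),z).round(1),ray(s,*S(*b),z).round(1),tri(t,T(*a),s,S(*b)).round(1))
# masks
f=t["frame"];hsv=cv2.cvtColor(f,cv2.COLOR_RGB2HSV)
def comps(m,mn=30):
    n,l,st,ce=cv2.connectedComponentsWithStats(m.astype(np.uint8))
    for i in range(1,n):
        if st[i,4]>mn: print("  ",st[i].tolist(),ce[i].round(1))
roi=np.zeros(f.shape[:2],bool);roi[95:255,105:460]=1
print("dark");comps((hsv[...,2]<110)&(hsv[...,1]>100)&roi)
print("grey");comps((hsv[...,1]<60)&roi)
for p in [(326,116),(326,130),(228,178),(228,186),(300,115),(260,228),(245,228),(308,230),(410,180)]: print(p,hsv[p[1],p[0]])
E
```

```text
salt lid top [ 678.7 -117.3   70. ] [ 682.2 -116.8   70. ] [ 679.  -117.8   71.5]
pepper lid top [542.  120.3  56. ] [544.1 119.3  56. ] [543.  119.8  55.9]
capA top [677.8 119.5  46. ] [680.3 120.7  46. ] [677.7 119.   47.6]
capB top [683.6   2.5  46. ] [686.8   3.9  46. ] [683.5   2.1  48. ]
standL rim [ 555.5 -142.5   30. ] [ 557.5 -143.3   30. ] [ 556.3 -143.    30. ]
standS rim [546.7  10.2  30. ] [549.2   9.9  30. ] [547.4   9.7  30.7]
tongs butt [421.4 -62.7  12. ] [422.5 -66.3  12. ] [422.9 -63.6   9.5]
dark
   [324, 156, 31, 30, 465] [341.5 170.3]
   [264, 167, 21, 21, 336] [273.9 176.9]
grey
   [312, 112, 27, 23, 293] [324.7 125.4]
   [268, 116, 14, 15, 163] [274.4 123. ]
   [220, 120, 13, 16, 165] [225.9 127.7]
   [112, 154, 64, 101, 6022] [143.9 205.1]
   [218, 175, 18, 15, 109] [228.3 184. ]
   [226, 221, 28, 5, 65] [238.1 222.7]
   [301, 225, 12, 10, 114] [306.5 229.4]
   [226, 228, 28, 7, 88] [238.4 231.3]
(326, 116) [ 18  98 205]
(326, 130) [ 23  33 186]
(228, 178) [ 20  98 219]
(228, 186) [ 21  35 173]
(300, 115) [ 16 124 144]
(260, 228) [ 16 118 162]
(245, 228) [ 16 122 169]
(308, 230) [ 96  13 196]
(410, 180) [ 20  88 208]
```

```bash
python3 - <<'E'
from h import *
t=load("top0");s=load("side0")
f=t["frame"];hsv=cv2.cvtColor(f,cv2.COLOR_RGB2HSV)
def q(m,z):
    m=cv2.morphologyEx(m.astype(np.uint8),cv2.MORPH_CLOSE,np.ones((7,7)))
    c=max(cv2.findContours(m,0,1)[0],key=cv2.contourArea)
    w=np.array([ray(t,*p[0],z)[:2] for p in c],np.float32)
    print(cv2.minAreaRect(w), cv2.boundingRect(c))
def roi(m,x,y,w,h):
    r=np.zeros_like(m);r[y:y+h,x:x+w]=m[y:y+h,x:x+w];return r
q(roi(hsv[...,1]<60,100,145,85,130),18)
q(roi((hsv[...,1]<110)&(hsv[...,2]>120),378,150,75,105),25)
# tongs: yellowish-bright + grey
m=roi((hsv[...,1]<60)|((hsv[...,1]<115)&(hsv[...,2]>180)),220,216,100,24)
cv2.imwrite("pics/m.png",cv2.resize(m.astype(np.uint8)[200:250,210:330]*255,None,fx=5,fy=5))
q(m,12)
for z,b in((70,(310,100,32,30)),(56,(215,165,25,25))):
    q(roi((hsv[...,1]>65)&(hsv[...,2]>185)&(hsv[...,1]<112),*b),z)
for z,b in((30,(315,148,48,45)),(30,(255,160,35,35))):
    q(roi((hsv[...,2]<125)&(hsv[...,0]<14),*b),z)
x0,y0=105,145
im=np.hstack([f[145:275,105:185],f[145:275,378:458]])
cv2.imwrite("pics/tb.png",cv2.resize(im[:,:,::-1],None,fx=4.5,fy=4.5,interpolation=2))
E
```

```text
((482.8858642578125, 314.9981994628906), (142.3352813720703, 265.5352478027344), 89.41112518310547) (112, 154, 64, 113)
((479.2068176269531, -312.5650634765625), (140.0959930419922, 216.74765014648438), 85.56139373779297) (383, 156, 62, 92)
((429.3865051269531, 25.757286071777344), (202.6212615966797, 30.676841735839844), 87.97889709472656) (225, 221, 88, 14)
((676.614990234375, -123.51359558105469), (58.94975662231445, 38.92200469970703), 68.37596893310547) (318, 107, 23, 21)
((542.3555297851562, 121.07423400878906), (26.277610778808594, 26.655847549438477), 17.204362869262695) (219, 171, 13, 12)
((555.3504028320312, -142.55169677734375), (72.96198272705078, 72.51412200927734), 22.861860275268555) (323, 156, 32, 31)
((546.7980346679688, 9.932371139526367), (49.16193389892578, 50.88311767578125), 87.97410583496094) (263, 166, 22, 22)
```

View pics/tb.png

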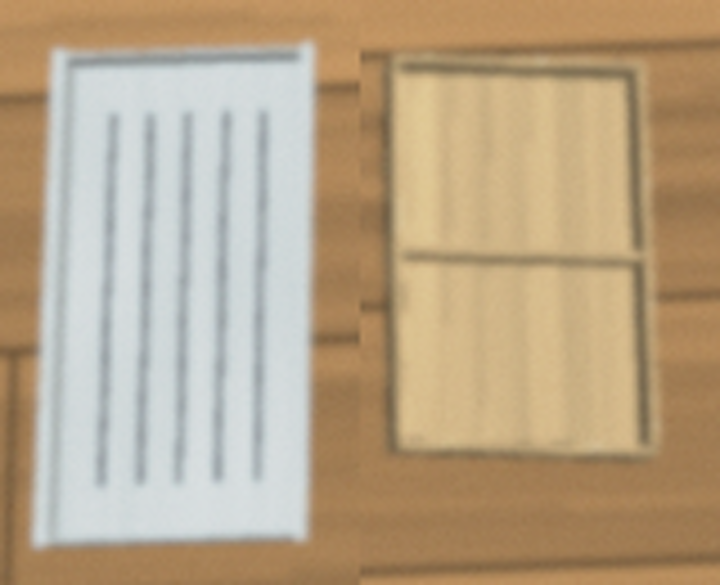

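View pics/m.png

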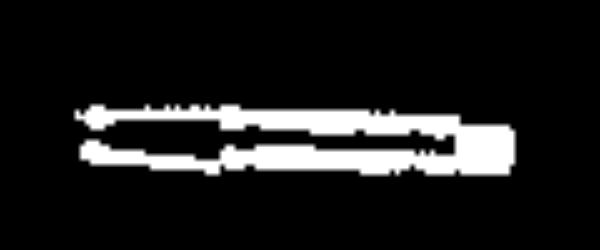

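```bash
cat > go.py <<'E'
import sys,numpy as np
from scipy.spatial.transform import Rotation as Ro
from rig import ctrl
# usage: go.py x y z yaw(deg of tool y in world)
s=ctrl.sense();q=s["ee_rot"];R=Ro.from_quat([q[1],q[2],q[3],q[0]])
x,y,z,a=map(float,sys.argv[1:]);a=np.radians(a)
M=R.as_matrix()
if np.cos(a)*M[0,1]+np.sin(a)*M[1,1]<0:a+=np.pi
yy=np.array([np.cos(a),np.sin(a),0]);zz=np.array([0,0,-1.]);G=np.c_[np.cross(yy,zz),yy,zz]
rv=(R.inv()*Ro.from_matrix(G)).as_rotvec()
sh=M.T@(np.array([x,y,z])-s["eef_pos"])/10
print("t",round(s["time_s"],2),"pos",s["eef_pos"].round(1),"turn",rv.round(3),"shift cm",sh.round(2),"F",s["force"].round(1),"w",round(s["grip_width"],3),"j",s["joints"].round(2))
E
python3 go.py 680 -117 150 90
```

```text
t 0.1 pos [223.4 474.8 230.8] turn [-0.001 -0.    -0.44 ] shift cm [-66.51 -34.1    8.1 ] F [-0.2 -0.2 -0.1] w 0.999 j [ 0.91  0.31  1.5  -0.    1.33 -0.22]
```

{"op": "move_arm", "data": {
  "series": [
    [0,0,-0.12,-3.7,-1.9,0.4,1],
    [0,0,-0.24,-7.4,-3.8,0.9,1],
    [0,0,-0.35,-11.1,-5.7,1.3,1],
    [0,0,-0.44,-14.8,-7.6,1.8,1],
    [0,0,-0.44,-18.5,-9.5,2.2,1]
  ]
}}

```text
time_s: 0.52
eef_pos: [339.3, 323.7, 210.4]
ee_rot: [-0.0, -0.003, 1.0, -0.0]
force: [1.3, 0.7, -0.9]
grip_width: 1.002
```

```bash
python3 go.py 680 -117 150 90
```

```text
t 0.52 pos [339.3 323.7 210.4] turn [-0.001 -0.001  0.007] shift cm [-33.78 -44.29   6.05] F [ 1.3  0.7 -0.9] w 1.002 j [ 0.51  0.21  1.69 -0.    1.24 -1.07]
```

{"op": "move_arm", "data": {
  "series": [
    [0,0,0,-33.8,-44.3,6,1],
    [0,0,0,-33.8,-44.3,6,1],
    [0,0,0,-33.8,-44.3,6,1],
    [0,0,0,-33.8,-44.3,6,1],
    [0,0,0,-33.8,-44.3,6,1]
  ]
}}

```text
time_s: 0.93
eef_pos: [466.3, 159.1, 188.1]
ee_rot: [-0.001, -0.003, 1.0, -0.0]
force: [0.3, 0.6, 0.4]
grip_width: 1.0
```

```bash
python3 go.py 680 -117 150 90
```

```text
t 0.93 pos [466.3 159.1 188.1] turn [-0.001 -0.001  0.006] shift cm [-21.2  -27.74   3.81] F [0.3 0.6 0.4] w 1.0 j [ 0.09  0.28  1.66 -0.    1.2  -1.49]
```

{"op": "move_arm", "data": {
  "series": [
    [0,0,0,-21.2,-27.7,3.8,1],
    [0,0,0,-21.2,-27.7,3.8,1],
    [0,0,0,-21.2,-27.7,3.8,1],
    [0,0,0,-21.2,-27.7,3.8,1],
    [0,0,0,-21.2,-27.7,3.8,1]
  ]
}}

```text
time_s: 1.35
eef_pos: [592.9, -4.8, 165.2]
ee_rot: [-0.001, -0.003, 1.0, -0.0]
force: [0.6, 0.7, 0.3]
grip_width: 0.996
```

```bash
python3 go.py 680 -117 120 90
```

```text
t 1.35 pos [592.9  -4.8 165.2] turn [-0.001 -0.002  0.006] shift cm [ -8.65 -11.27   4.51] F [0.6 0.7 0.3] w 0.996 j [-0.21  0.52  1.37 -0.    1.25 -1.78]
```

{"op": "move_arm", "data": {
  "series": [
    [0,0,0.006,-8.65,-11.27,4.5,1],
    [0,0,0.006,-8.65,-11.27,4.5,1],
    [0,0,0.006,-8.65,-11.27,4.5,1],
    [0,0,0.006,-8.65,-11.27,4.5,1],
    [0,0,0.006,-8.65,-11.27,4.5,1]
  ]
}}

```text
time_s: 1.77
eef_pos: [680.4, -121.2, 116.3]
ee_rot: [-0.003, 0.002, 1.0, -0.0]
force: [-1.3, 0.7, 0.4]
grip_width: 1.001
```

```bash
cat > snap.py <<'E'
import sys,cv2,numpy as np
from rig import capture
# snap.py tag  [sx sy sw sh tx ty tw th]
tag=sys.argv[1]
for i,n in enumerate(("side","top")):
    c=capture(n);np.savez(n+"_"+tag+".npz",**c);f=c["frame"][:,:,::-1]
    if len(sys.argv)>2:
        x,y,w,h=map(int,sys.argv[2+4*i:6+4*i]);f=f[y:y+h,x:x+w]
        k=min(400/w,560/h);f=cv2.resize(f,None,fx=k,fy=k,interpolation=2)
    f=cv2.copyMakeBorder(f,0,max(0,600-f.shape[0]),0,max(0,400-f.shape[1]),0)[:600,:400]
    out=f if i==0 else np.hstack([out,f])
cv2.imwrite(f"pics/{tag}.png",out)
E
python3 snap.py a 300 110 140 140 260 60 130 150; python3 go.py 680 -117 45 90
python3 - <<'E'
from h import *
for n in("side","top"):print(n,proj(load(n+"_a"),[680,-117,70]).round(1),proj(load(n+"_a"),[680,-117,120]).round(1))
E
```

```text
t 1.87 pos [ 679.7 -117.3  118.8] turn [ 0.    -0.004 -0.001] shift cm [-0.06  0.03  7.38] F [-0.   1.2  0.1] w 0.999 j [-0.34  0.77  1.06 -0.    1.31 -1.91]
side [375.1 196.1] [377.6 181.3]
top [326.2 114.4] [328.3 105.5]
```

View pics/a.png

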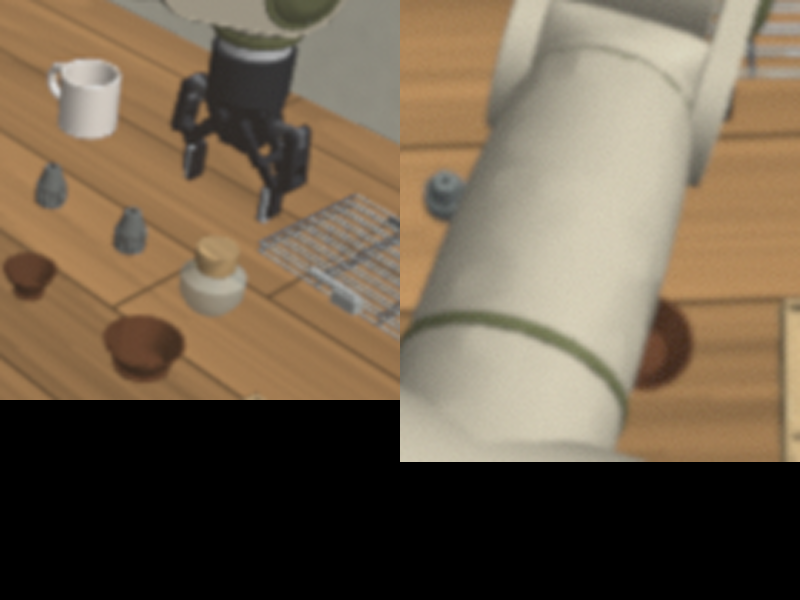

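{"op": "move_arm", "data": {
  "series": [
    [0,0,0,0,0,1.5,1],
    [0,0,0,0,0,3,1],
    [0,0,0,0,0,4.2,1],
    [0,0,0,0,0,4.2,1],
    [0,0,0,0,0,4.2,1]
  ]
}}

```text
time_s: 2.28
eef_pos: [679.3, -116.5, 77.1]
ee_rot: [-0.002, -0.0, 1.0, 0.0]
force: [0.1, 1.0, -0.0]
grip_width: 1.002
```

```bash
python3 snap.py b 340 150 70 70 260 60 130 150; python3 go.py 680 -117 45 90
```

```text
t 2.38 pos [ 679.9 -117.1   78.1] turn [-0.    -0.002 -0.   ] shift cm [-0.01  0.01  3.31] F [ 0.  -0.5 -0.4] w 0.998 j [-0.34  0.81  1.1  -0.    1.23 -1.91]
```

View pics/b.png

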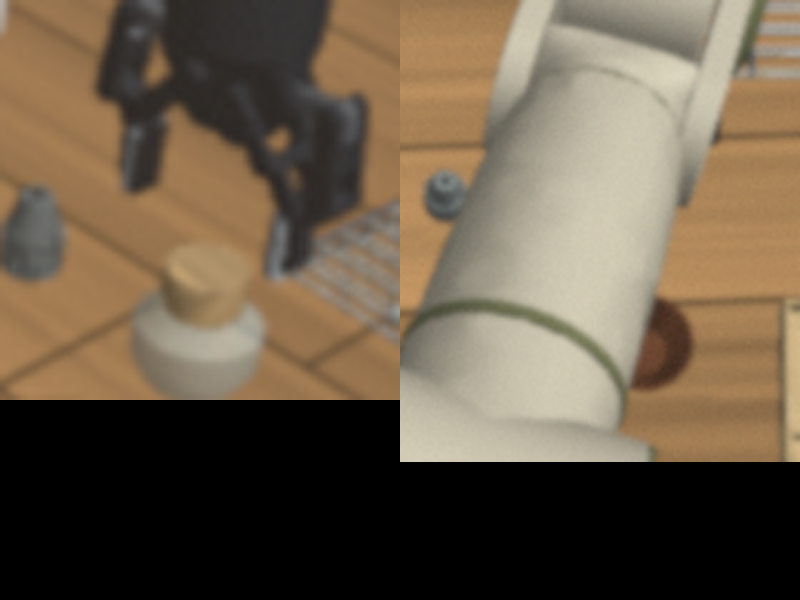

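{"op": "move_arm", "data": {
  "series": [
    [0,0,0,0,0,1.1,1],
    [0,0,0,0,0,2.2,1],
    [0,0,0,0,0,3.2,1],
    [0,0,0,0,0,3.3,0.7],
    [0,0,0,0,0,3.3,0.4]
  ],
  "grip_force": 35
}}

```text
time_s: 2.8
eef_pos: [679.3, -117.0, 43.8]
ee_rot: [-0.002, 0.0, 1.0, 0.0]
force: [-0.8, 0.3, 0.6]
grip_width: 0.752
```

{"op": "move_arm", "data": {
  "series": [
    [0,0,0,0,0,0,0.3],
    [0,0,0,0,0,0,0.3],
    [0,0,0,0,0,0,0.2],
    [0,0,0,0,0,0,0.2],
    [0,0,0,0,0,0,0.2]
  ]
}}

```text
time_s: 3.22
eef_pos: [679.6, -117.2, 44.3]
ee_rot: [-0.002, 0.0, 1.0, -0.0]
force: [-0.3, -0.8, 2.8]
grip_width: 0.479
```

```bash
python3 snap.py c 340 150 70 70 260 60 130 150; python3 go.py 680 -117 45 90
```

```text
t 3.32 pos [ 679.6 -117.2   44.3] turn [-0.    -0.003 -0.001] shift cm [-0.04  0.02 -0.07] F [-0.1 -1.6  2.9] w 0.476 j [-0.34  0.85  1.12 -0.    1.17 -1.91]
```

View pics/c.png

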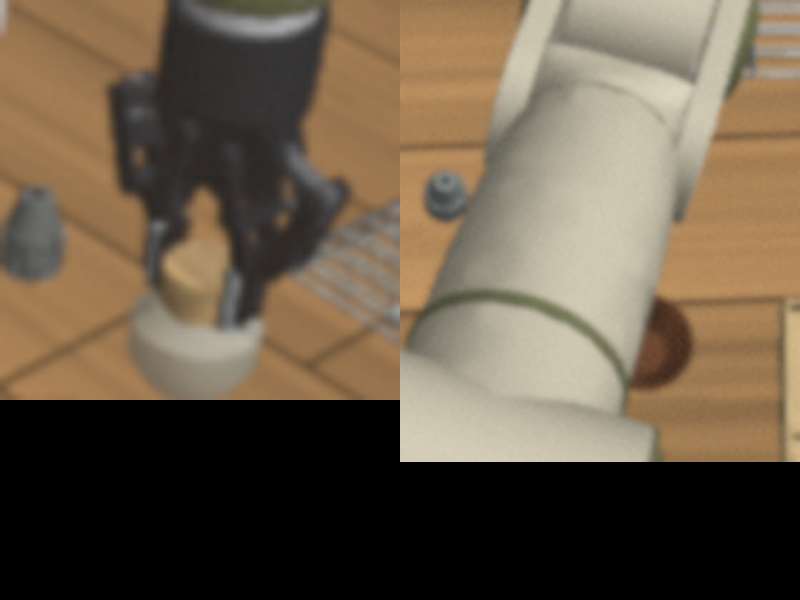

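{"op": "move_arm", "data": {
  "series": [
    [0,0,0,0,0,-0.6,0.2],
    [0,0,0,0,0,-1.8,0.2],
    [0,0,0,0,0,-3.2,0.2],
    [0,0,0,0,0,-4.6,0.2],
    [0,0,0,0,0,-6,0.2]
  ],
  "grip_force": 40
}}

```text
time_s: 3.73
eef_pos: [679.7, -116.9, 105.7]
ee_rot: [-0.002, 0.0, 1.0, 0.0]
force: [0.2, 0.4, -1.9]
grip_width: 0.473
```

```bash
python3 go.py 555.6 -143 104 90
```

```text
t 3.73 pos [ 679.7 -116.9  105.7] turn [ 0.    -0.003 -0.   ] shift cm [12.41 -2.61  0.21] F [ 0.2  0.4 -1.9] w 0.473 j [-0.34  0.79  1.07 -0.    1.29 -1.91]
```

{"op": "move_arm", "data": {
  "series": [
    [0,0,0,2,-0.4,0,0.2],
    [0,0,0,5,-1,0,0.2],
    [0,0,0,8,-1.7,0,0.2],
    [0,0,0,11,-2.3,0,0.2],
    [0,0,0,12.4,-2.6,0,0.2]
  ]
}}

```text
time_s: 4.15
eef_pos: [552.8, -142.9, 106.8]
ee_rot: [-0.002, 0.0, 1.0, 0.0]
force: [-0.3, -0.3, -2.3]
grip_width: 0.474
```

{"op": "move_arm", "data": {
  "series": [
    [0,0,0,0,0,0,0.2],
    [0,0,0,0,0,0,0.2]
  ]
}}

```text
time_s: 4.32
eef_pos: [552.9, -143.0, 107.9]
ee_rot: [-0.002, 0.001, 1.0, 0.0]
force: [0.4, -1.1, -1.8]
grip_width: 0.477
```

```bash
python3 snap.py d 310 150 80 100 300 120 100 100; python3 go.py 555.6 -143 64 90
```

```text
t 4.42 pos [ 553.8 -142.8  107.3] turn [ 0.    -0.004 -0.001] shift cm [-0.19 -0.02  4.33] F [ 0.8 -0.2 -1.4] w 0.476 j [-0.46  0.54  1.51 -0.    1.1  -2.03]
```

View pics/d.png

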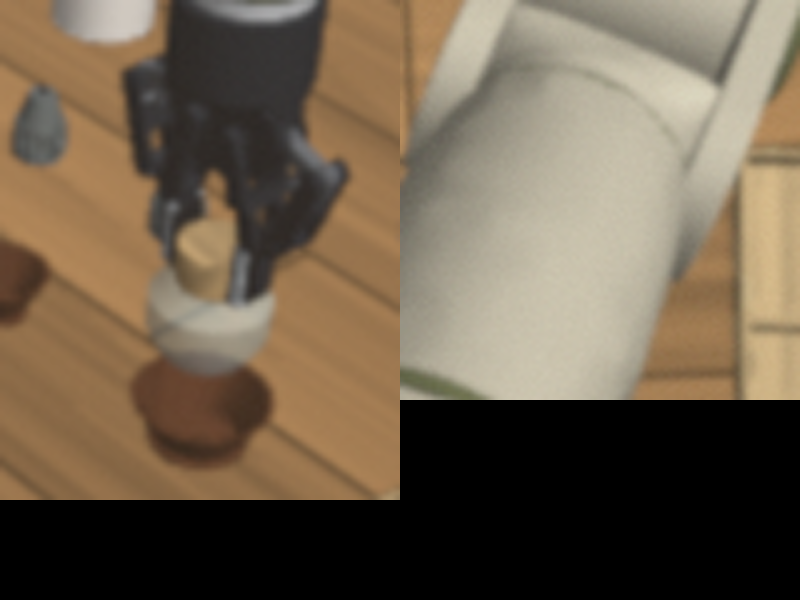

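{"op": "move_arm", "data": {
  "series": [
    [0,0,0,-0.1,0,1.2,0.2],
    [0,0,0,-0.2,0,2.4,0.2],
    [0,0,0,-0.2,0,3.4,0.2],
    [0,0,0,-0.2,0,4,0.2],
    [0,0,0,-0.2,0,4.3,0.2]
  ]
}}

```text
time_s: 4.83
eef_pos: [555.1, -142.4, 62.3]
ee_rot: [-0.003, 0.0, 1.0, 0.001]
force: [-0.1, 0.6, -2.1]
grip_width: 0.475
```

{"op": "move_arm", "data": {
  "series": [
    [0,0,0,0,0,0.2,0.2],
    [0,0,0,0,0,0.4,0.2],
    [0,0,0,0,0,0.5,0.2],
    [0,0,0,0,0,0.6,0.2],
    [0,0,0,0,0,0.6,0.2]
  ]
}}

```text
time_s: 5.25
eef_pos: [555.2, -142.5, 56.6]
ee_rot: [-0.003, 0.0, 1.0, 0.001]
force: [-0.7, 0.6, -2.6]
grip_width: 0.477
```

```bash
python3 go.py 555.6 -143 54.3 90
```

```text
t 5.25 pos [ 555.2 -142.5   56.6] turn [ 0.001 -0.006 -0.001] shift cm [-0.04 -0.05  0.23] F [-0.7  0.6 -2.6] w 0.477 j [-0.45  0.61  1.54 -0.    1.   -2.02]
```

{"op": "move_arm", "data": {
  "series": [
    [0,0,0,0,0,0.08,0.2],
    [0,0,0,0,0,0.16,0.2],
    [0,0,0,0,0,0.2,0.2],
    [0,0,0,0,0,0.2,0.2]
  ]
}}

```text
time_s: 5.58
eef_pos: [555.6, -143.1, 55.1]
ee_rot: [-0.002, 0.0, 1.0, 0.0]
force: [-0.0, -2.8, 2.6]
grip_width: 0.482
```

```bash
python3 snap.py e 310 150 80 100 300 120 100 100;python3 go.py 555.6 -143 54.3 90
```

```text
t 5.68 pos [ 555.6 -143.    55.1] turn [ 0.    -0.004 -0.001] shift cm [0.   0.   0.08] F [-0.4 -4.   3.6] w 0.474 j [-0.46  0.61  1.54 -0.    1.   -2.02]
```

View pics/e.png

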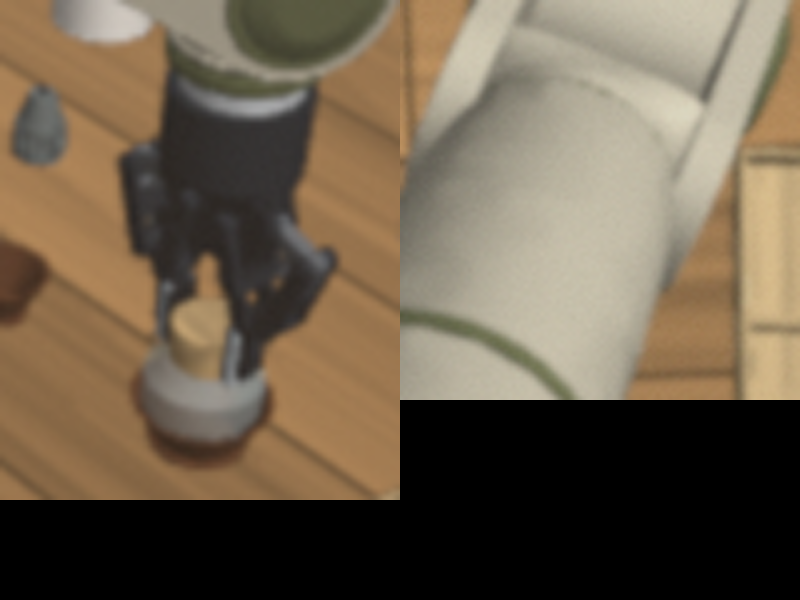

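{"op": "move_arm", "data": {
  "series": [
    [0,0,0,0,-0.05,0,0.2],
    [0,0,0,0,-0.1,0.05,0.2],
    [0,0,0,0,-0.1,0.08,0.2],
    [0,0,0,0,-0.1,0.08,0.2]
  ]
}}

```text
time_s: 6.02
eef_pos: [555.8, -143.8, 54.3]
ee_rot: [-0.002, 0.0, 1.0, 0.0]
force: [1.5, -0.3, 0.5]
grip_width: 0.478
```

```bash
python3 go.py 555.6 -143 54.3 90
```

```text
t 6.02 pos [ 555.8 -143.8   54.3] turn [ 0.    -0.004 -0.001] shift cm [ 0.02  0.08 -0.  ] F [ 1.5 -0.3  0.5] w 0.478 j [-0.46  0.61  1.54 -0.    0.99 -2.03]
```

{"op": "move_arm", "data": {
  "series": [
    [0,0,0,0,0,0.04,0.2],
    [0,0,0,0,0,0.04,0.2],
    [0,0,0,0,0,0.04,0.5],
    [0,0,0,0,0,0.04,0.55],
    [0,0,0,0,0,0.04,0.65]
  ]
}}

```text
time_s: 6.43
eef_pos: [555.4, -143.6, 53.5]
ee_rot: [-0.003, 0.0, 1.0, 0.0]
force: [0.2, 0.2, -0.5]
grip_width: 0.645
```

{"op": "move_arm", "data": {
  "series": [
    [0,0,0,0,0,0,0.8],
    [0,0,0,0,0,0,0.9],
    [0,0,0,0,0,-1,0.9],
    [0,0,0,0,0,-3,0.9],
    [0,0,0,0,0,-6,0.9]
  ]
}}

```text
time_s: 6.85
eef_pos: [554.6, -143.2, 112.9]
ee_rot: [-0.005, 0.0, 1.0, 0.001]
force: [0.7, -0.2, -0.0]
grip_width: 0.899
```

```bash
python3 snap.py f 310 150 80 100 300 120 100 100; python3 go.py 543 120 120 90
```

```text
t 6.95 pos [ 557.7 -144.6  118.5] turn [-0.003  0.002 -0.   ] shift cm [ 1.49 26.46 -0.22] F [0.4 0.2 0.2] w 0.899 j [-0.46  0.53  1.49 -0.    1.12 -2.03]
```

View pics/f.png

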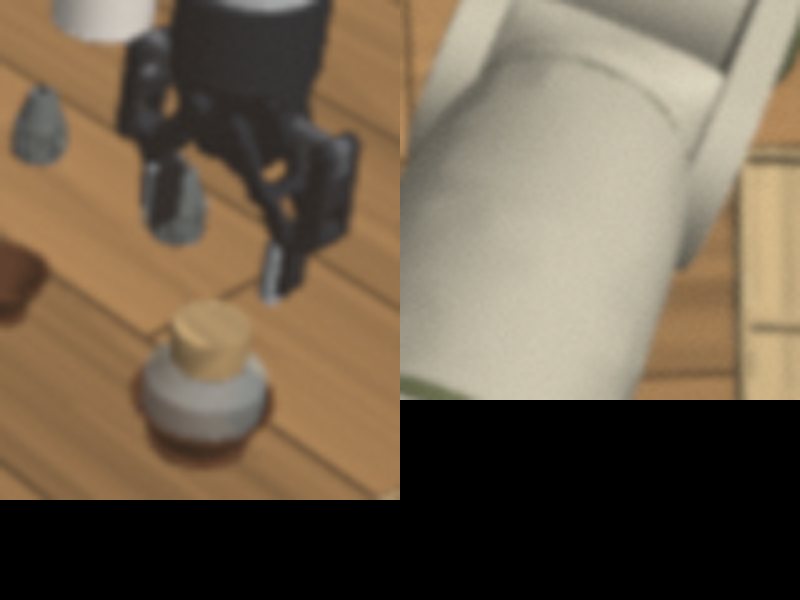

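The large cellar sits upright in its stand, lid at about (351,214) in the side view. Next is the pepper cellar. Three things have its shape in the top view: purple at (202,214), turquoise at (198,149), and clear glass with a pale lid at (228,180). The clear one is the right one, as the enlarged crop showed.

{"op": "move_arm", "data": {
  "series": [
    [0,0,0,0.2,4,0,0.8],
    [0,0,0,0.5,8,0,0.8],
    [0,0,0,0.7,12,0,0.8],
    [0,0,0,0.9,16,0,0.8],
    [0,0,0,1.1,20,0,0.8]
  ]
}}

```text
time_s: 7.37
eef_pos: [546.3, 57.2, 118.3]
ee_rot: [0.001, 0.0, 1.0, -0.001]
force: [1.4, 0.0, -0.5]
grip_width: 0.795
```

```bash
python3 go.py 543 119.5 75 90
```

```text
t 7.37 pos [546.3  57.2 118.3] turn [-0.003  0.002 -0.001] shift cm [0.35 6.24 4.31] F [ 1.4  0.  -0.5] w 0.795 j [-0.11  0.48  1.57 -0.    1.09 -1.68]
```

{"op": "move_arm", "data": {
  "series": [
    [0,0,0,0.1,3,0.5,0.8],
    [0,0,0,0.3,5.5,1.5,0.8],
    [0,0,0,0.35,6.2,3,0.8],
    [0,0,0,0.35,6.2,4.1,0.8],
    [0,0,0,0.35,6.2,4.3,0.8]
  ]
}}

```text
time_s: 7.78
eef_pos: [541.9, 119.0, 73.3]
ee_rot: [-0.0, 0.0, 1.0, -0.001]
force: [-1.2, -0.9, -0.6]
grip_width: 0.801
```

{"op": "move_arm", "data": {
  "series": [
    [0,0,0,0,0,0,0.8]
  ]
}}

```text
time_s: 7.87
eef_pos: [541.9, 118.2, 73.0]
ee_rot: [-0.001, 0.0, 1.0, -0.002]
force: [-0.3, -0.1, -0.2]
grip_width: 0.802
```

```bash
python3 snap.py g 250 130 80 100 200 140 100 100; python3 go.py 543 119.5 33 90
```

```text
t 7.97 pos [542.2 118.   73.6] turn [-0.003 -0.001 -0.001] shift cm [-0.08  0.16  4.06] F [ 0.1 -0.2  0.9] w 0.8 j [ 0.    0.55  1.59 -0.    1.   -1.56]
```

View pics/g.png

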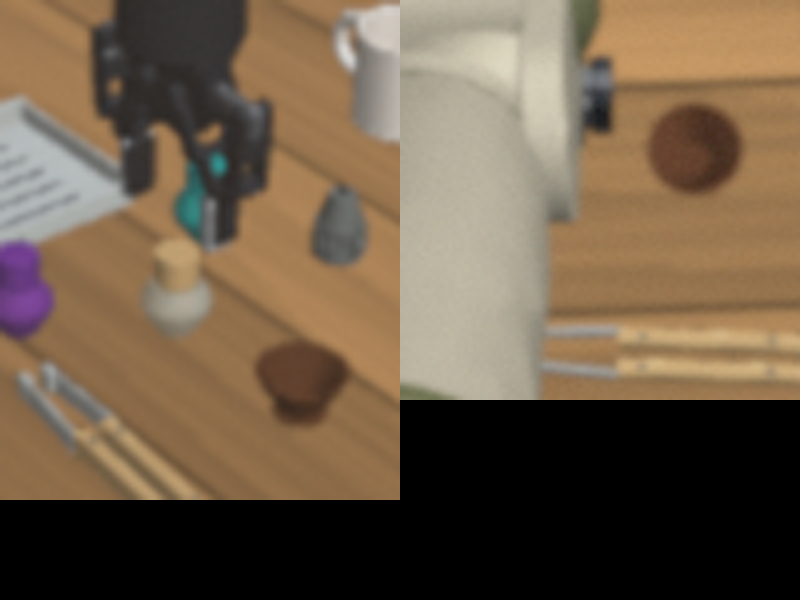

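{"op": "move_arm", "data": {
  "series": [
    [0,0,0,-0.08,0.16,1.4,0.8],
    [0,0,0,-0.08,0.16,2.8,0.8],
    [0,0,0,-0.08,0.16,3.8,0.8],
    [0,0,0,-0.08,0.16,4,0.8],
    [0,0,0,-0.08,0.16,4,0.6]
  ],
  "grip_force": 30
}}

```text
time_s: 8.38
eef_pos: [543.0, 119.1, 33.5]
ee_rot: [-0.001, 0.001, 1.0, -0.002]
force: [0.3, -0.6, -0.6]
grip_width: 0.678
```

{"op": "move_arm", "data": {
  "series": [
    [0,0,0,0,0,0,0.4],
    [0,0,0,0,0,0,0.25],
    [0,0,0,0,0,0,0.15],
    [0,0,0,0,0,0,0.15],
    [0,0,0,0,0,0,0.15]
  ]
}}

```text
time_s: 8.8
eef_pos: [543.5, 119.0, 34.3]
ee_rot: [0.0, 0.001, 1.0, -0.002]
force: [-0.8, 0.1, 6.8]
grip_width: 0.316
```

{"op": "move_arm", "data": {
  "series": [
    [0,0,0,0,0,0,0.15],
    [0,0,0,0,0,0,0.15]
  ]
}}

```text
time_s: 8.97
eef_pos: [543.5, 119.1, 34.4]
ee_rot: [0.0, 0.001, 1.0, -0.002]
force: [0.1, -0.7, 2.1]
grip_width: 0.314
```

```bash
python3 snap.py h 250 130 80 100 200 140 100 100; python3 go.py 543 119.5 93 90
```

```text
t 9.07 pos [543.6 119.1  34.4] turn [-0.003  0.    -0.002] shift cm [ 0.06  0.02 -5.86] F [ 0.1 -0.4  1.4] w 0.315 j [ 0.01  0.61  1.61 -0.    0.92 -1.56]
```

View pics/h.png

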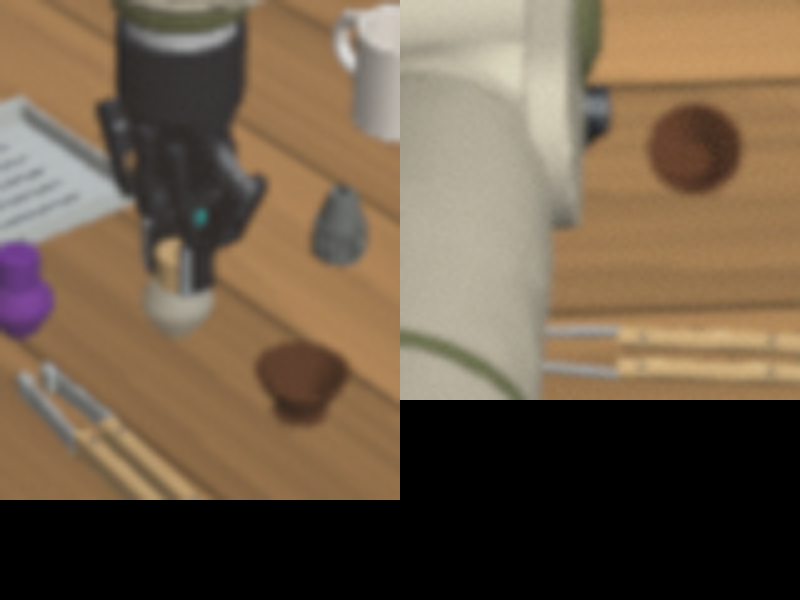

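{"op": "move_arm", "data": {
  "series": [
    [0,0,0,0,0,-0.6,0.15],
    [0,0,0,0,0,-1.8,0.15],
    [0,0,0,0,0,-3.2,0.15],
    [0,0,0,0,0,-4.6,0.15],
    [0,0,0,0,0,-5.6,0.15]
  ]
}}

```text
time_s: 9.48
eef_pos: [543.7, 119.3, 91.7]
ee_rot: [0.001, 0.001, 1.0, -0.002]
force: [0.3, -0.3, -0.2]
grip_width: 0.316
```

```bash
python3 go.py 548.3 8.8 90 90
```

```text
t 9.48 pos [543.7 119.3  91.7] turn [-0.003  0.001 -0.002] shift cm [ -0.48 -11.05   0.2 ] F [ 0.3 -0.3 -0.2] w 0.316 j [ 0.01  0.53  1.57 -0.    1.04 -1.56]
```

{"op": "move_arm", "data": {
  "series": [
    [0,0,0,-0.1,-2,0,0.15],
    [0,0,0,-0.2,-5,0,0.15],
    [0,0,0,-0.3,-8,0,0.15],
    [0,0,0,-0.5,-10.3,0,0.15],
    [0,0,0,-0.5,-11,0,0.15]
  ]
}}

```text
time_s: 9.9
eef_pos: [548.7, 6.4, 92.2]
ee_rot: [0.001, 0.002, 1.0, -0.002]
force: [-0.3, -0.1, -0.9]
grip_width: 0.316
```

{"op": "move_arm", "data": {
  "series": [
    [0,0,0,0,0,0,0.15],
    [0,0,0,0,0,0,0.15]
  ]
}}

```text
time_s: 10.07
eef_pos: [548.6, 6.6, 92.2]
ee_rot: [0.001, 0.003, 1.0, -0.002]
force: [-0.6, 0.4, -0.7]
grip_width: 0.317
```

```bash
python3 snap.py i 270 140 80 100 240 140 100 100; python3 go.py 548.3 8.8 52 90
```

```text
t 10.17 pos [548.5   7.5  92.1] turn [-0.003  0.001 -0.004] shift cm [0.03 0.14 4.01] F [-0.3  0.6 -1.4] w 0.314 j [-0.2   0.51  1.6  -0.    1.03 -1.76]
```

View pics/i.png

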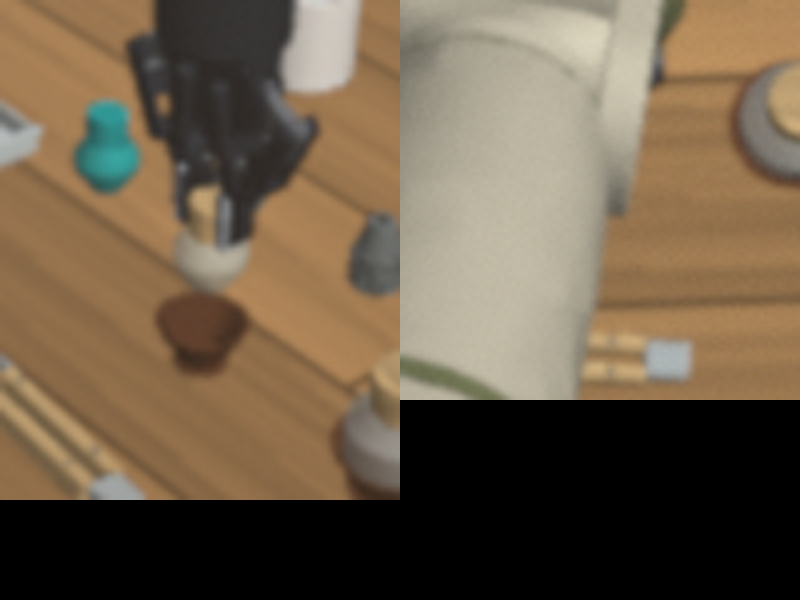

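{"op": "move_arm", "data": {
  "series": [
    [0,0,0,0,0.13,1.2,0.15],
    [0,0,0,0,0.13,2.4,0.15],
    [0,0,0,0,0.13,3.4,0.15],
    [0,0,0,0,0.13,4,0.15],
    [0,0,0,0,0.13,4.2,0.15]
  ]
}}

```text
time_s: 10.58
eef_pos: [548.1, 9.3, 49.1]
ee_rot: [-0.0, 0.001, 1.0, -0.001]
force: [0.3, 0.1, -1.3]
grip_width: 0.314
```

{"op": "move_arm", "data": {
  "series": [
    [0,0,0,0,0,0.1,0.15],
    [0,0,0,0,0,0.2,0.15],
    [0,0,0,0,0,0.3,0.15],
    [0,0,0,0,0,0.3,0.15]
  ]
}}

```text
time_s: 10.92
eef_pos: [548.2, 9.3, 46.3]
ee_rot: [-0.0, 0.001, 1.0, -0.002]
force: [-0.4, -0.4, -2.0]
grip_width: 0.316
```

```bash
python3 go.py 548.3 8.8 44.4 90
```

```text
t 10.92 pos [548.2   9.3  46.3] turn [-0.003 -0.    -0.003] shift cm [-0.01 -0.04  0.19] F [-0.4 -0.4 -2. ] w 0.316 j [-0.2   0.58  1.63 -0.    0.93 -1.76]
```

{"op": "move_arm", "data": {
  "series": [
    [0,0,0,0,-0.04,0.06,0.15],
    [0,0,0,0,-0.05,0.12,0.15],
    [0,0,0,0,-0.05,0.17,0.15],
    [0,0,0,0,-0.05,0.17,0.15]
  ]
}}

```text
time_s: 11.25
eef_pos: [548.1, 8.7, 44.6]
ee_rot: [-0.0, 0.001, 1.0, -0.002]
force: [-0.9, 0.0, -0.9]
grip_width: 0.314
```

```bash
python3 go.py 548.3 8.8 44.4 90
```

```text
t 11.25 pos [548.1   8.7  44.6] turn [-0.003 -0.    -0.003] shift cm [-0.02  0.01  0.02] F [-0.9  0.  -0.9] w 0.314 j [-0.2   0.58  1.63 -0.    0.93 -1.76]
```

{"op": "move_arm", "data": {
  "series": [
    [0,0,0,0,0,0.05,0.15],
    [0,0,0,0,0,0.08,0.15],
    [0,0,0,0,0,0.08,0.15]
  ]
}}

```text
time_s: 11.5
eef_pos: [548.1, 8.6, 44.0]
ee_rot: [-0.0, 0.001, 1.0, -0.002]
force: [-2.5, -0.6, 2.7]
grip_width: 0.316
```

```bash
python3 go.py 548.3 8.8 44.4 90
```

```text
t 11.5 pos [548.1   8.6  44. ] turn [-0.003 -0.001 -0.003] shift cm [-0.02  0.02 -0.04] F [-2.5 -0.6  2.7] w 0.316 j [-0.2   0.58  1.63 -0.    0.93 -1.76]
```

Contact is made at the expected height, so I'll release the pepper cellar.

{"op": "move_arm", "data": {
  "series": [
    [0,0,0,0.05,0,0,0.15],
    [0,0,0,0.05,0,0,0.33],
    [0,0,0,0.05,0,0,0.4],
    [0,0,0,0.05,0,0,0.5],
    [0,0,0,0.05,0,0,0.6]
  ]
}}

```text
time_s: 11.92
eef_pos: [547.7, 8.6, 44.0]
ee_rot: [-0.0, 0.001, 1.0, -0.002]
force: [0.4, 0.2, 0.6]
grip_width: 0.594
```

{"op": "move_arm", "data": {
  "series": [
    [0,0,0,0,0,0,0.7],
    [0,0,0,0,0,0,0.7],
    [0,0,0,0,0,-1,0.7],
    [0,0,0,0,0,-3.5,0.7],
    [0,0,0,0,0,-7,0.7]
  ]
}}

```text
time_s: 12.33
eef_pos: [546.4, 9.1, 113.5]
ee_rot: [-0.002, 0.001, 1.0, -0.001]
force: [0.8, 0.8, 1.4]
grip_width: 0.702
```

```bash
python3 snap.py j 270 140 80 100 240 140 100 100; python3 go.py 430 25 100 -2.5;  python3 go.py 430 25 100 177.5
```

```text
t 12.43 pos [550.2   8.5 119.6] turn [-0.011  0.003 -1.53 ] shift cm [12.05  1.63  1.85] F [ 0.5 -1.  -0.4] w 0.7 j [-0.2   0.47  1.57 -0.    1.08 -1.76]
t 12.43 pos [550.2   8.5 119.6] turn [-0.011  0.003 -1.53 ] shift cm [12.05  1.63  1.85] F [ 0.5 -1.  -0.4] w 0.7 j [-0.2   0.47  1.57 -0.    1.08 -1.76]
```

View pics/j.png

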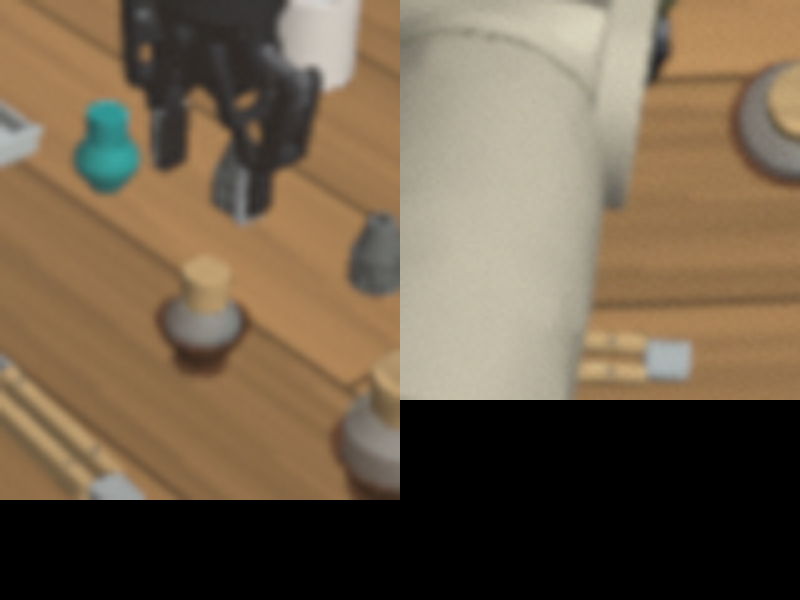

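The pepper cellar is seated upright at about (311,203) in the side view. For the tongs, the bamboo pair is at top (270,229), and black (400,317) and purple (127,333) are not meant. I'll turn the wrist the positive way because joint 6 would hit its limit the other way.

{"op": "move_arm", "data": {
  "series": [
    [0,0,0.12,2,0.3,0,0.7],
    [0,0,0.24,5,0.7,0,0.7],
    [0,0,0.36,8,1.1,0,0.7],
    [0,0,0.48,11,1.5,0,0.7],
    [0,0,0.6,12,1.6,0,0.7]
  ]
}}

```text
time_s: 12.85
eef_pos: [426.9, 25.7, 118.4]
ee_rot: [0.004, 0.299, 0.954, -0.001]
force: [0.5, -0.0, -0.4]
grip_width: 0.702
```

{"op": "move_arm", "data": {
  "series": [
    [0,0,0.12,0,0,0,0.7],
    [0,0,0.24,0,0,0,0.7],
    [0,0,0.36,0,0,0,0.7],
    [0,0,0.48,0,0,0,0.7],
    [0,0,0.6,0,0,0,0.7]
  ]
}}

```text
time_s: 13.27
eef_pos: [426.9, 25.6, 118.8]
ee_rot: [0.004, 0.57, 0.821, 0.0]
force: [-0.1, 0.9, -0.4]
grip_width: 0.701
```

```bash
python3 go.py 430 25 70 -2.5
```

```text
t 13.27 pos [426.9  25.6 118.8] turn [0.007 0.006 0.4  ] shift cm [-0.13  0.24  4.88] F [-0.1  0.9 -0.4] w 0.701 j [-0.21  0.23  1.93 -0.    0.97 -0.57]
```

{"op": "move_arm", "data": {
  "series": [
    [0,0,0.12,-0.1,0.2,0.5,0.7],
    [0,0,0.24,-0.1,0.2,1.5,0.7],
    [0,0,0.36,-0.1,0.2,2.5,0.7],
    [0,0,0.4,-0.1,0.2,3.5,0.7],
    [0,0,0.4,-0.1,0.2,4.5,0.7]
  ]
}}

```text
time_s: 13.68
eef_pos: [429.6, 25.2, 73.7]
ee_rot: [0.005, 0.723, 0.691, 0.001]
force: [-0.1, -0.2, -1.2]
grip_width: 0.704
```

{"op": "move_arm", "data": {
  "series": [
    [0,0,0,0,0,0,0.7]
  ]
}}

```text
time_s: 13.77
eef_pos: [428.8, 25.3, 72.7]
ee_rot: [0.004, 0.723, 0.691, 0.001]
force: [-0.5, -0.3, -1.4]
grip_width: 0.701
```

```bash
python3 snap.py k 240 170 80 100 210 170 120 90; python3 go.py 430 25 1 -2.5
```

```text
t 13.87 pos [429.6  25.2  74. ] turn [ 0.008  0.005 -0.002] shift cm [ 0.02 -0.02  7.3 ] F [ 0.2  0.4 -0.2] w 0.697 j [-0.21  0.32  1.97 -0.    0.85 -0.17]
```

View pics/k.png

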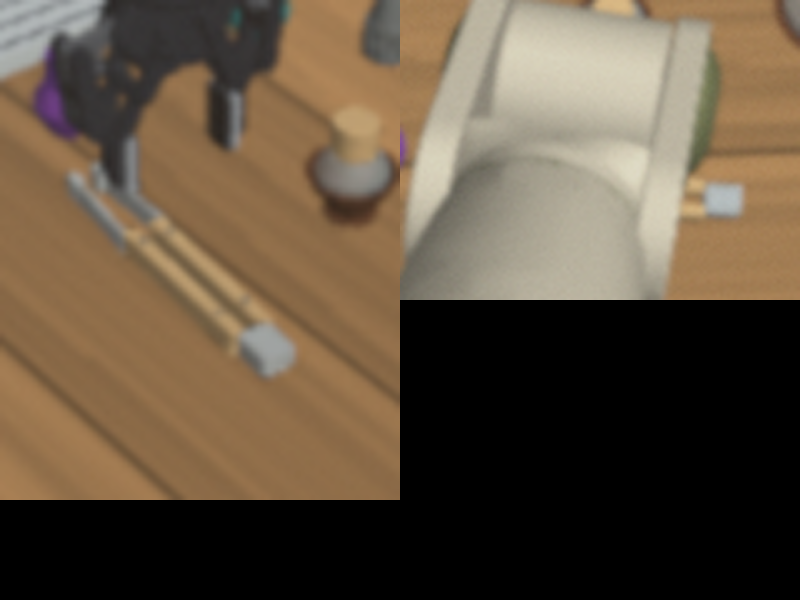

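{"op": "move_arm", "data": {
  "series": [
    [0.004,0.004,0,0,0,2,0.7],
    [0.008,0.005,0,0,0,4,0.7],
    [0.008,0.005,0,0,0,5.8,0.7],
    [0.008,0.005,0,0,0,7,0.7],
    [0.008,0.005,0,0,0,7.2,0.7]
  ],
  "grip_force": 50
}}

```text
time_s: 14.28
eef_pos: [429.7, 24.9, 1.2]
ee_rot: [-0.001, 0.723, 0.691, -0.0]
force: [-0.1, 0.2, -0.1]
grip_width: 0.7
```

{"op": "move_arm", "data": {
  "series": [
    [0,0,0,0,0,0,0.5],
    [0,0,0,0,0,0,0.3],
    [0,0,0,0,0,0,0.15],
    [0,0,0,0,0,0,0.15],
    [0,0,0,0,0,0,0.15]
  ]
}}

```text
time_s: 14.7
eef_pos: [430.5, 24.8, 2.4]
ee_rot: [0.0, 0.723, 0.691, 0.0]
force: [-1.0, 0.5, 4.9]
grip_width: 0.313
```

{"op": "move_arm", "data": {
  "series": [
    [0,0,0,0,0,0,0.15],
    [0,0,0,0,0,0,0.15]
  ]
}}

```text
time_s: 14.87
eef_pos: [431.0, 24.7, 3.1]
ee_rot: [0.001, 0.723, 0.691, 0.001]
force: [-0.3, -0.5, -1.4]
grip_width: 0.311
```

```bash
python3 snap.py l 240 170 80 100 210 170 120 90; python3 go.py 430 25 1 -2.5
```

```text
t 14.97 pos [430.6  24.8   2.7] turn [ 0.001 -0.    -0.002] shift cm [ 0.02 -0.06  0.17] F [-0.2  0.3 -1.2] w 0.314 j [-0.22  0.47  2.    0.    0.67 -0.17]
```

View pics/l.png

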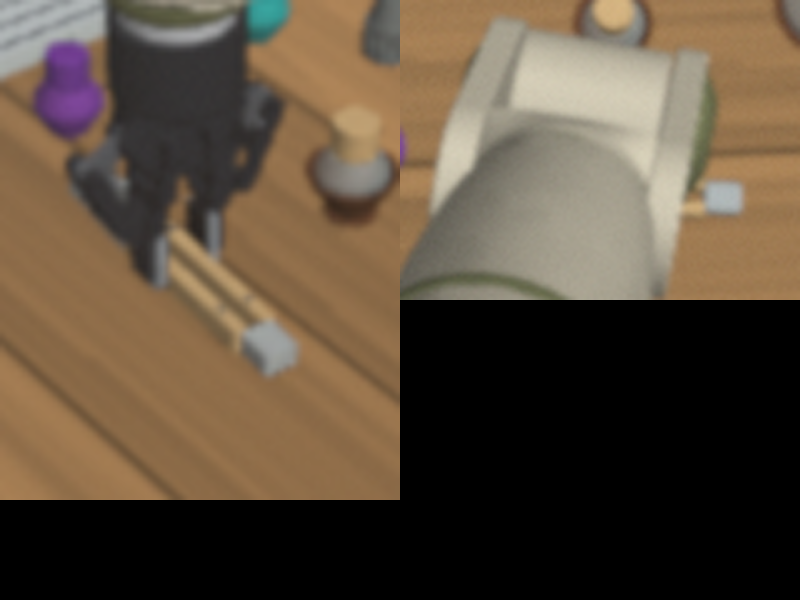

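{"op": "move_arm", "data": {
  "series": [
    [0,0,0,0,0,-1,0.1],
    [0,0,0,0,0,-3,0.1],
    [0,0,0,0,0,-6,0.1],
    [0,0,0,0,0,-9.5,0.1],
    [0,0,0,0,0,-12.5,0.1]
  ],
  "grip_force": 70
}}

```text
time_s: 15.38
eef_pos: [430.2, 24.8, 129.6]
ee_rot: [0.0, 0.723, 0.691, 0.001]
force: [1.6, -0.5, -1.1]
grip_width: 0.303
```

```bash
python3 snap.py m 220 130 100 120 210 170 120 90; python3 go.py 484 314 128 88
```

```text
t 15.48 pos [432.6  24.4 131.7] turn [ 0.009 -0.007  1.561] shift cm [29.17  3.83  0.38] F [ 1.2  0.2 -2.4] w 0.307 j [-0.22  0.22  1.9   0.    1.01 -0.17]
```

View pics/m.png

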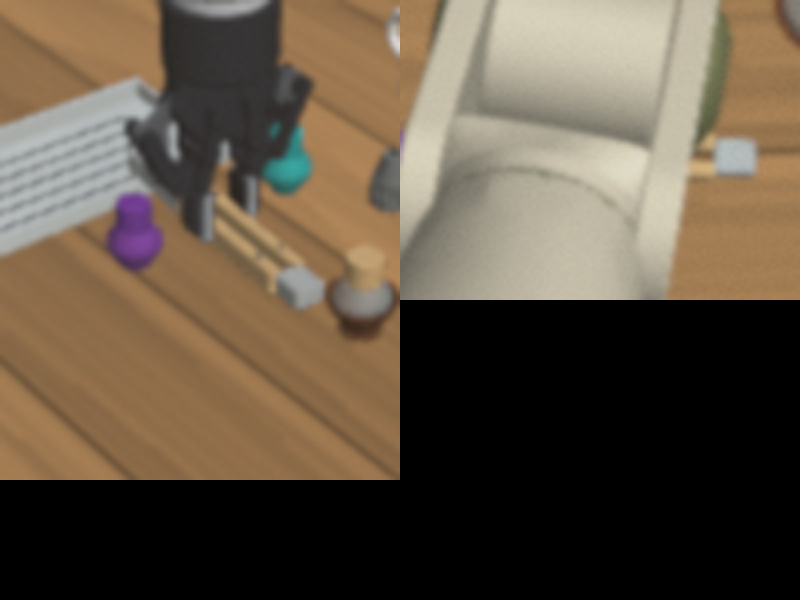

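{"op": "move_arm", "data": {
  "series": [
    [0,0,-0.1,3,0.4,0,0.1],
    [0,0,-0.22,7,0.9,0,0.1],
    [0,0,-0.34,11,1.4,0,0.1],
    [0,0,-0.46,15,2,0,0.1],
    [0,0,-0.58,18.5,2.4,0,0.1]
  ]
}}

```text
time_s: 15.9
eef_pos: [464.5, 210.4, 130.7]
ee_rot: [0.004, 0.492, 0.87, 0.001]
force: [0.4, -0.5, -0.4]
grip_width: 0.306
```

```bash
python3 go.py 484 314 128 88
```

```text
t 15.9 pos [464.5 210.4 130.7] turn [ 0.003  0.008 -0.995] shift cm [7.87 7.01 0.28] F [ 0.4 -0.5 -0.4] w 0.306 j [ 0.2   0.38  1.68 -0.    1.07 -0.34]
```

{"op": "move_arm", "data": {
  "series": [
    [0,0,-0.12,2.4,2.1,0,0.1],
    [0,0,-0.24,4.6,4.1,0,0.1],
    [0,0,-0.36,6.6,5.9,0,0.1],
    [0,0,-0.48,7.8,6.9,0,0.1],
    [0,0,-0.6,7.9,7,0,0.1]
  ]
}}

```text
time_s: 16.32
eef_pos: [483.2, 316.6, 129.2]
ee_rot: [0.004, 0.209, 0.978, -0.0]
force: [-0.1, -0.3, -1.3]
grip_width: 0.303
```

{"op": "move_arm", "data": {
  "series": [
    [0,0,-0.12,0,0,0,0.1],
    [0,0,-0.24,0,0,0,0.1],
    [0,0,-0.36,0,0,0,0.1],
    [0,0,-0.4,0,0,0,0.1],
    [0,0,-0.4,0,0,0,0.1]
  ]
}}

```text
time_s: 16.73
eef_pos: [482.7, 316.4, 127.9]
ee_rot: [0.003, 0.01, 1.0, -0.001]
force: [-0.3, 0.1, -1.5]
grip_width: 0.306
```

```bash
python3 snap.py n 170 110 130 130 90 130 110 150; python3 go.py 484 314 28 88
```

```text
t 16.83 pos [482.9 316.5 128.3] turn [-0.002  0.006  0.012] shift cm [-0.06 -0.22 10.03] F [ 0.1  0.3 -1.7] w 0.302 j [ 0.38  0.52  1.47 -0.    1.14 -1.17]
```

View pics/n.png

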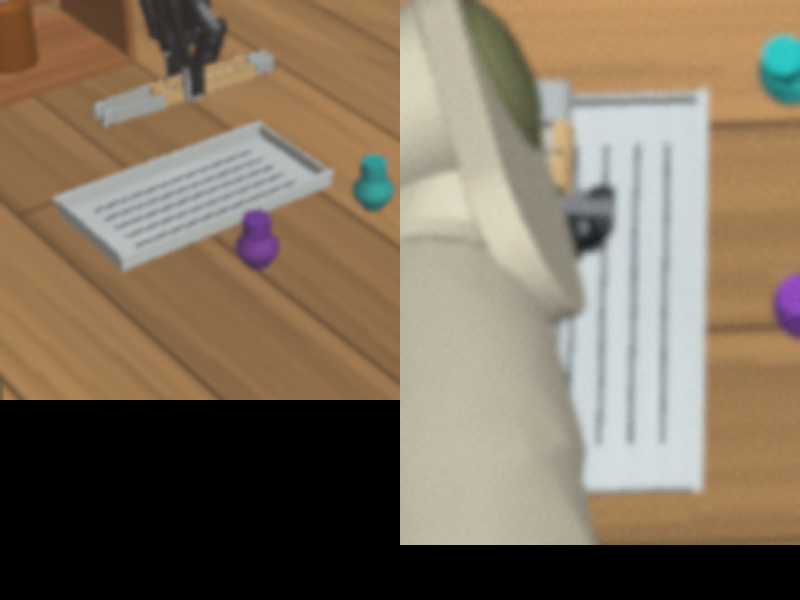

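```bash
python3 - <<'E'
from h import *
s=load("side_n");t=load("top_n")
for p in [(262,123),(330,180),(125,268),(55,200)]: print(ray(s,170+p[0]*.325,110+p[1]*.325,18).round(1))
print("tong ends",[ray(s,170+p[0]*.325,110+p[1]*.325,133).round(1) for p in [(100,113),(265,62)]])
k=110/400
for p in [(705,90),(700,490)]: print("top right",ray(t,90+(p[0]-400)*k,130+p[1]*k,18).round(1))
a=load("top0")
for p in [(62,50),(310,45),(303,540),(38,545)]: print("top0",ray(a,105+p[0]/4.5,145+p[1]/4.5,18).round(1))
E
```

```text
[617.3 372.6  18. ]
[603.4 231.5  18. ]
[347.6 228.3  18. ]
[354.7 375.4  18. ]
tong ends [array([388.4, 320.6, 133. ]), array([578. , 308.4, 133. ])]
top right [612.2 245.6  18. ]
top right [349.9 246.9  18. ]
top0 [613.5 376.8  18. ]
top0 [611.6 245.5  18. ]
top0 [349.3 247.2  18. ]
top0 [351.5 381.3  18. ]
```

{"op": "move_arm", "data": {
  "series": [
    [0,0,0,0,-0.1,2,0.1],
    [0,0,0,0,-0.3,5,0.1],
    [0,0,0,0,-0.35,8,0.1],
    [0,0,0,0,-0.35,10,0.1],
    [0,0,0,0,-0.35,11,0.1]
  ]
}}

```text
time_s: 17.25
eef_pos: [482.0, 312.1, 15.2]
ee_rot: [0.001, 0.012, 1.0, -0.002]
force: [-0.3, -0.5, -1.7]
grip_width: 0.306
```

```bash
python3 snap.py o 170 110 130 130 90 130 110 150; python3 go.py 484 313 7 90
```

```text
t 17.35 pos [482.6 312.4  16.8] turn [-0.003  0.003 -0.024] shift cm [-0.13  0.07  0.98] F [-0.  -0.3 -0. ] w 0.304 j [ 0.37  0.67  1.56 -0.01  0.91 -1.17]
```

View pics/o.png

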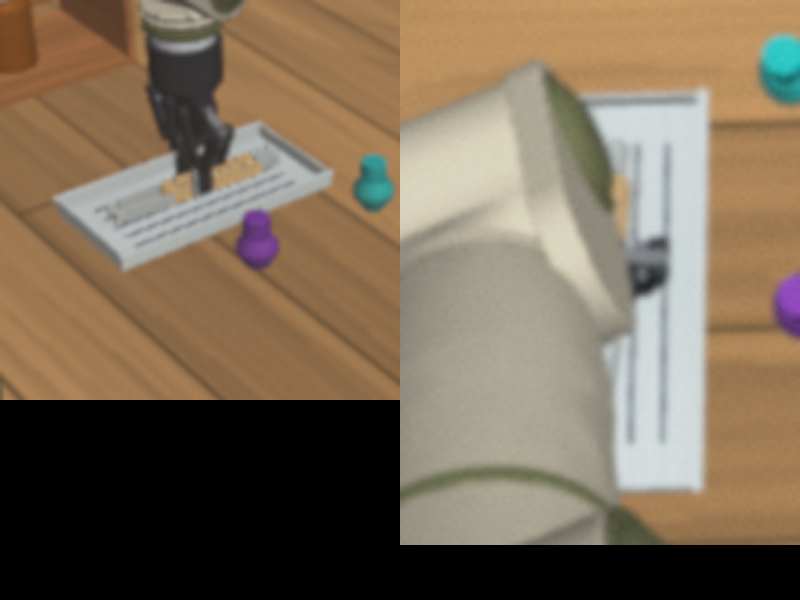

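Within the tray walls with room on every side. I'll lower it the last 10 mm.

{"op": "move_arm", "data": {
  "series": [
    [0,0,0,0,0,0.4,0.1],
    [0,0,0,0,0,0.7,0.1],
    [0,0,0,0,0,0.95,0.1],
    [0,0,0,0,0,1.05,0.1],
    [0,0,0,0,0,1.05,0.1]
  ]
}}

```text
time_s: 17.77
eef_pos: [482.8, 312.4, 6.6]
ee_rot: [0.002, 0.012, 1.0, -0.001]
force: [0.5, -0.9, -2.1]
grip_width: 0.301
```

```bash
python3 go.py 484 313 5.7 90
```

```text
t 17.77 pos [482.8 312.4   6.6] turn [-0.003  0.003 -0.024] shift cm [-0.12  0.06  0.09] F [ 0.5 -0.9 -2.1] w 0.301 j [ 0.37  0.68  1.56 -0.01  0.89 -1.17]
```

{"op": "move_arm", "data": {
  "series": [
    [0,0,0,0,0,0.06,0.1],
    [0,0,0,0,0,0.12,0.1],
    [0,0,0,0,0,0.15,0.1],
    [0,0,0,0,0,0.15,0.1]
  ]
}}

```text
time_s: 18.1
eef_pos: [483.0, 312.5, 5.6]
ee_rot: [0.002, 0.012, 1.0, -0.001]
force: [-1.0, -1.0, 4.1]
grip_width: 0.299
```

```bash
python3 go.py 484 313 5.7 90
```

```text
t 18.1 pos [483.  312.5   5.6] turn [-0.003  0.004 -0.024] shift cm [-0.09  0.05 -0.01] F [-1.  -1.   4.1] w 0.299 j [ 0.37  0.69  1.56 -0.01  0.89 -1.17]
```

{"op": "move_arm", "data": {
  "series": [
    [0,0,0,0,0,0,0.35],
    [0,0,0,0,0,0,0.45],
    [0,0,0,0,0,0,0.55],
    [0,0,0,0,0,0,0.55],
    [0,0,0,0,0,0,0.55]
  ]
}}

```text
time_s: 18.52
eef_pos: [483.0, 312.5, 5.5]
ee_rot: [0.002, 0.012, 1.0, -0.001]
force: [0.6, -0.0, 0.2]
grip_width: 0.547
```

{"op": "move_arm", "data": {
  "series": [
    [0,0,0,0,0,-1,0.55],
    [0,0,0,0,0,-3,0.55],
    [0,0,0,0,0,-6,0.6],
    [0,0,0,0,0,-9,0.7],
    [0,0,0,0,0,-11,0.8]
  ]
}}

```text
time_s: 18.93
eef_pos: [483.2, 313.1, 119.1]
ee_rot: [0.003, 0.012, 1.0, -0.001]
force: [1.0, 0.7, 0.3]
grip_width: 0.796
```

```bash
python3 snap.py p 170 110 130 130 90 130 110 150; python3 go.py 679 119.5 110 90
```

```text
t 19.03 pos [484.2 313.5 119.9] turn [-0.     0.011 -0.024] shift cm [-19.92 -18.94   1.2 ] F [ 0.5 -0.5  0.5] w 0.801 j [ 0.37  0.53  1.49 -0.    1.12 -1.17]
```

View pics/p.png

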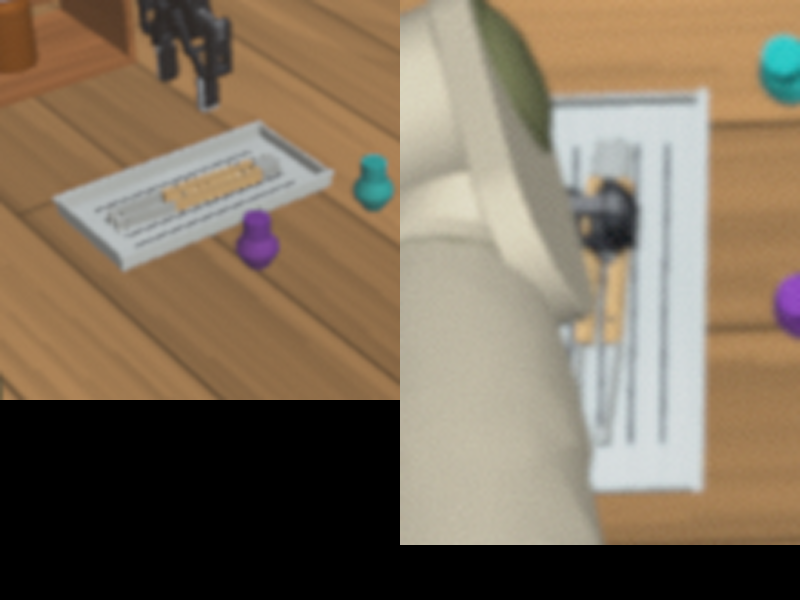

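The tongs lie flat in the tray. Next the caps, starting with the one at top (226,128).

{"op": "move_arm", "data": {
  "series": [
    [0,0,0,-2.8,-2.7,0,0.8],
    [0,0,0,-5.6,-5.4,0,0.8],
    [0,0,-0.01,-8.4,-8.1,0,0.8],
    [0,0,-0.02,-11.2,-10.8,0,0.8],
    [0,0,-0.02,-14,-13.4,0,0.8]
  ]
}}

```text
time_s: 19.45
eef_pos: [621.7, 174.6, 121.0]
ee_rot: [0.005, 0.002, 1.0, -0.0]
force: [-0.1, -0.5, 0.5]
grip_width: 0.797
```

```bash
python3 go.py 679 119.5 80 90
```

```text
t 19.45 pos [621.7 174.6 121. ] turn [-0.     0.01  -0.003] shift cm [-5.71 -5.49  4.15] F [-0.1 -0.5  0.5] w 0.797 j [ 0.09  0.67  1.25 -0.    1.22 -1.47]
```

{"op": "move_arm", "data": {
  "series": [
    [0,0.005,0,-2.5,-2.5,0,0.8],
    [0,0.01,0,-5,-4.8,0.5,0.8],
    [0,0.01,0,-5.7,-5.5,1.8,0.8],
    [0,0.01,0,-5.7,-5.5,3.3,0.8],
    [0,0.01,0,-5.7,-5.5,4.1,0.8]
  ]
}}

```text
time_s: 19.87
eef_pos: [678.3, 118.5, 77.8]
ee_rot: [-0.002, 0.002, 1.0, -0.0]
force: [-0.5, -0.5, -0.3]
grip_width: 0.804
```

{"op": "move_arm", "data": {
  "series": [
    [0,0,0,0,0,0,0.8]
  ]
}}

```text
time_s: 19.95
eef_pos: [677.1, 118.7, 75.7]
ee_rot: [-0.004, 0.002, 1.0, -0.0]
force: [-0.3, 0.3, 0.1]
grip_width: 0.801
```

```bash
python3 snap.py q 270 120 90 90 180 90 90 90; python3 go.py 679 119.5 2 90
```

```text
t 20.05 pos [677.8 118.9  77.6] turn [-0.    -0.005 -0.004] shift cm [-0.16  0.06  7.56] F [-0.7  0.1 -0.1] w 0.799 j [ 0.    0.81  1.1  -0.    1.23 -1.56]
```

View pics/q.png

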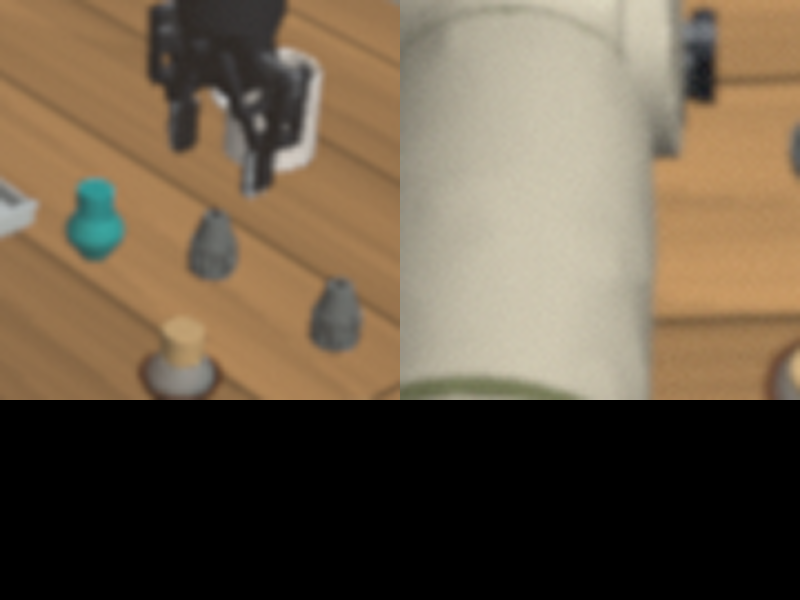

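{"op": "move_arm", "data": {
  "series": [
    [0,0,0,-0.15,0.06,2,0.8],
    [0,0,0,-0.15,0.06,4,0.8],
    [0,0,0,-0.15,0.06,6,0.8],
    [0,0,0,-0.15,0.06,7.2,0.8],
    [0,0,0,-0.15,0.06,7.4,0.8]
  ],
  "grip_force": 35
}}

```text
time_s: 20.47
eef_pos: [677.9, 119.9, 2.0]
ee_rot: [-0.004, 0.002, 1.0, -0.0]
force: [0.4, -0.5, 0.6]
grip_width: 0.801
```

{"op": "move_arm", "data": {
  "series": [
    [0,0,0,0,0,0,0.6],
    [0,0,0,0,0,0,0.4],
    [0,0,0,0,0,0,0.2],
    [0,0,0,0,0,0,0.2],
    [0,0,0,0,0,0,0.2]
  ]
}}

```text
time_s: 20.88
eef_pos: [678.7, 119.9, 3.6]
ee_rot: [-0.003, 0.002, 1.0, -0.0]
force: [-0.1, 0.9, 6.1]
grip_width: 0.386
```

{"op": "move_arm", "data": {
  "series": [
    [0,0,0,0,0,0,0.2],
    [0,0,0,0,0,0,0.2],
    [0,0,0,0,0,0,0.2]
  ]
}}

```text
time_s: 21.13
eef_pos: [678.7, 119.9, 3.7]
ee_rot: [-0.003, 0.002, 1.0, -0.0]
force: [-0.6, 0.3, 1.4]
grip_width: 0.384
```

```bash
python3 snap.py r 270 120 90 90 180 90 90 90; python3 go.py 679 119.5 2 90
```

```text
t 21.23 pos [678.7 119.9   3.7] turn [-0.    -0.005 -0.003] shift cm [-0.03 -0.04  0.17] F [ 0.  -0.3  1.1] w 0.384 j [ 0.01  0.9   1.14 -0.    1.11 -1.56]
```

View pics/r.png

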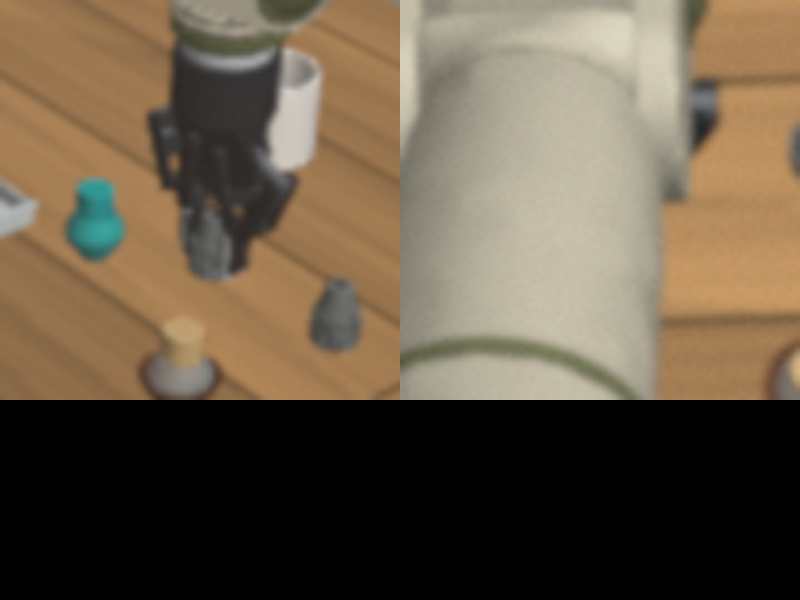

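{"op": "move_arm", "data": {
  "series": [
    [0,0,0,0,0,-1,0.2],
    [0,0,0,0,0,-3,0.2],
    [0,0,0,0,0,-6.5,0.2],
    [0,0,0,0,0,-10,0.2],
    [0,0,0,0,0,-12.5,0.2]
  ]
}}

```text
time_s: 21.65
eef_pos: [680.0, 120.0, 132.7]
ee_rot: [-0.001, 0.002, 1.0, -0.0]
force: [0.7, -0.7, 0.2]
grip_width: 0.388
```

```bash
python3 - <<'E'
from h import *
a=load("top0");s=load("side0")
for p in [(390,57),(642,62),(655,455),(395,452),(400,255),(643,259)]: print("box",ray(a,378+(p[0]-360)/4.5,145+p[1]/4.5,25).round(1))
for p in [(328,288),(395,250),(429,284),(367,318)]: print("side",ray(s,*p,25).round(1))
E
python3 go.py 530 -312 130 90
```

```text
box [ 585.  -254.5   25. ]
box [ 577.5 -386.5   25. ]
box [ 369.9 -372.2   25. ]
box [ 376.1 -240.7   25. ]
box [ 478.2 -251.3   25. ]
box [ 471.7 -376.4   25. ]
side [ 365.3 -261.5   25. ]
side [ 592.8 -272.5   25. ]
side [ 563.2 -402.    25. ]
side [ 371.3 -380.    25. ]
t 21.65 pos [680.  120.  132.7] turn [-0.    -0.002 -0.004] shift cm [ 14.84 -43.25   0.31] F [ 0.7 -0.7  0.2] w 0.388 j [ 0.01  0.76  1.04 -0.    1.34 -1.56]
```

{"op": "move_arm", "data": {
  "series": [
    [0,0,0,1,-2.6,0,0.2],
    [0,0,0,2.3,-6.4,0,0.2],
    [0,0,0,3.6,-10.2,0,0.2],
    [0,0,0,4.9,-14,0,0.2],
    [0,0,0,6.2,-17.8,0,0.2]
  ]
}}

```text
time_s: 22.07
eef_pos: [616.4, -59.3, 133.6]
ee_rot: [-0.001, 0.002, 1.0, -0.0]
force: [1.1, -0.7, -0.2]
grip_width: 0.384
```

```bash
python3 go.py 528 -316 130 90
```

```text
t 22.07 pos [616.4 -59.3 133.6] turn [-0.    -0.002 -0.003] shift cm [  8.76 -25.7    0.39] F [ 1.1 -0.7 -0.2] w 0.384 j [-0.28  0.6   1.32 -0.    1.22 -1.85]
```

{"op": "move_arm", "data": {
  "series": [
    [0,0,0,1.3,-3.8,0,0.2],
    [0,0,0,2.6,-7.6,0,0.2],
    [0,0,0,3.9,-11.4,0,0.2],
    [0,0,0,5.2,-15.2,0,0.2],
    [0,0,0,6.4,-18.8,0,0.2]
  ]
}}

```text
time_s: 22.48
eef_pos: [550.8, -249.1, 134.6]
ee_rot: [-0.001, 0.002, 1.0, -0.0]
force: [1.1, 0.1, 1.1]
grip_width: 0.389
```

```bash
python3 go.py 528 -316 100 90
```

```text
t 22.48 pos [ 550.8 -249.1  134.6] turn [-0.001 -0.001 -0.003] shift cm [ 2.25 -6.7   3.47] F [1.1 0.1 1.1] w 0.389 j [-0.62  0.57  1.37 -0.    1.2  -2.18]
```

{"op": "move_arm", "data": {
  "series": [
    [0,0,0,1,-3,0,0.2],
    [0,0,0,1.9,-5.5,0.6,0.2],
    [0,0,0,2.2,-6.7,1.8,0.2],
    [0,0,0,2.2,-6.7,3,0.2],
    [0,0,0,2.2,-6.7,3.5,0.2]
  ]
}}

```text
time_s: 22.9
eef_pos: [527.9, -315.1, 97.5]
ee_rot: [-0.002, 0.002, 1.0, 0.001]
force: [0.2, 0.6, 0.0]
grip_width: 0.381
```

```bash
python3 snap.py s 320 190 120 140 340 140 120 120; python3 go.py 528 -316 9 90
python3 - <<'E'
from h import *
s=load("side_s")
print(proj(s,[528,-316,5]),proj(s,[426,-310,5]),proj(s,[477,-313,25]))
E
```

```text
t 23.0 pos [ 528.5 -314.2   98.3] turn [ 0.002 -0.003 -0.002] shift cm [ 0.03 -0.2   8.93] F [ 0.5  0.4 -0.2] w 0.383 j [-0.73  0.63  1.37 -0.    1.14 -2.29]
[390.18705942 276.14681704] [359.97527999 293.8902711 ] [376.54479293 279.05994864]
```

View pics/s.png

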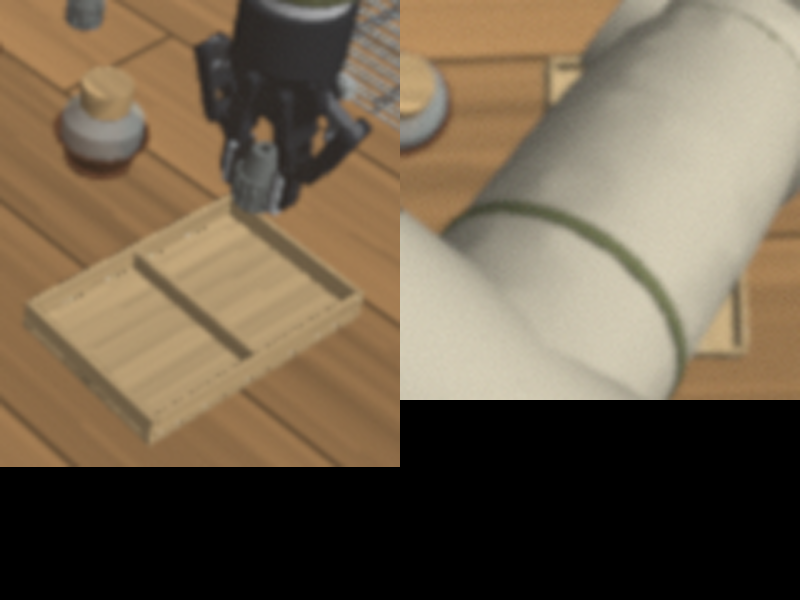

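{"op": "move_arm", "data": {
  "series": [
    [0,0,0,-0.1,-0.4,2,0.2],
    [0,0,0,-0.1,-0.4,4,0.2],
    [0,0,0,-0.1,-0.4,6,0.2],
    [0,0,0,-0.1,-0.4,7.5,0.2],
    [0,0,0,-0.1,-0.4,8.2,0.2]
  ]
}}

```text
time_s: 23.42
eef_pos: [529.4, -316.2, 14.7]
ee_rot: [-0.002, 0.0, 1.0, 0.002]
force: [0.0, 0.4, 0.2]
grip_width: 0.379
```

{"op": "move_arm", "data": {
  "series": [
    [0,0,0,0,0,0.3,0.2],
    [0,0,0,0,0,0.4,0.2],
    [0,0,0,0,0,0.45,0.2]
  ]
}}

```text
time_s: 23.67
eef_pos: [530.0, -316.0, 11.1]
ee_rot: [-0.002, -0.0, 1.0, 0.001]
force: [1.0, -0.0, -0.1]
grip_width: 0.383
```

```bash
python3 go.py 530 -318 8.7 90
```

```text
t 23.67 pos [ 530.  -316.    11.1] turn [ 0.002 -0.004  0.   ] shift cm [-0.   -0.2   0.24] F [ 1.  -0.  -0.1] w 0.383 j [-0.73  0.75  1.41 -0.    0.98 -2.3 ]
```

{"op": "move_arm", "data": {
  "series": [
    [0,0,0,0,0,0.1,0.2],
    [0,0,0,0,0,0.2,0.2],
    [0,0,0,0,0,0.27,0.2],
    [0,0,0,0,0,0.27,0.2]
  ]
}}

```text
time_s: 24.0
eef_pos: [530.1, -316.1, 8.7]
ee_rot: [-0.002, -0.0, 1.0, 0.001]
force: [1.2, 0.5, 0.2]
grip_width: 0.382
```

```bash
python3 go.py 530 -318 8.7 90
```

```text
t 24.0 pos [ 530.1 -316.1    8.7] turn [ 0.002 -0.003  0.   ] shift cm [ 0.01 -0.19 -0.  ] F [1.2 0.5 0.2] w 0.382 j [-0.73  0.76  1.41 -0.    0.97 -2.3 ]
```

{"op": "move_arm", "data": {
  "series": [
    [0,0,0,0,0,0.05,0.2],
    [0,0,0,0,0,0.08,0.2],
    [0,0,0,0,0,0.08,0.2]
  ]
}}

```text
time_s: 24.25
eef_pos: [530.2, -316.2, 8.6]
ee_rot: [-0.002, -0.0, 1.0, 0.001]
force: [-2.5, 2.4, 5.7]
grip_width: 0.381
```

{"op": "move_arm", "data": {
  "series": [
    [0,0,0,0,0,0,0.42],
    [0,0,0,0,0,0,0.5],
    [0,0,0,0,0,0,0.6],
    [0,0,0,0,0,0,0.65],
    [0,0,0,0,0,0,0.65]
  ]
}}

```text
time_s: 24.67
eef_pos: [530.2, -316.2, 8.5]
ee_rot: [-0.002, -0.0, 1.0, 0.001]
force: [0.0, -1.0, -0.3]
grip_width: 0.652
```

{"op": "move_arm", "data": {
  "series": [
    [0,0,0,0,0,-1,0.65],
    [0,0,0,0,0,-4,0.65],
    [0,0,0,0,0,-7.5,0.65],
    [0,0,0,0,0,-11,0.7],
    [0,0,0,0,0,-12,0.8]
  ]
}}

```text
time_s: 25.08
eef_pos: [532.2, -317.7, 135.0]
ee_rot: [0.002, -0.0, 1.0, -0.002]
force: [0.1, -0.2, 0.9]
grip_width: 0.798
```

```bash
python3 snap.py t 320 190 120 140 340 140 120 120; python3 go.py 685 2.5 130 90
```

```text
t 25.18 pos [ 531.5 -317.1  131.6] turn [-0.002  0.001  0.001] shift cm [-15.37  31.95   0.12] F [ 0.3 -0.1  0.1] w 0.799 j [-0.73  0.6   1.33 -0.    1.21 -2.3 ]
```

View pics/t.png

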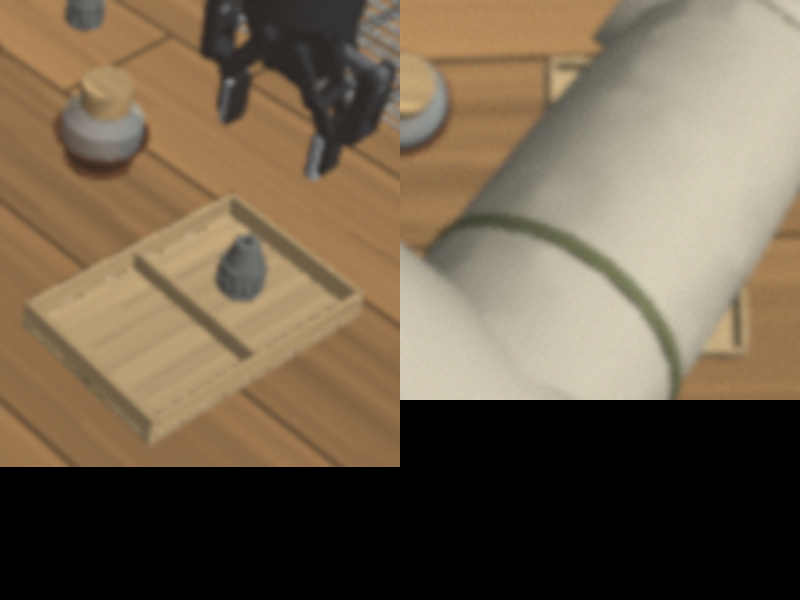

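The first cap stands in the far bay. Next is the second cap, at top (274,123).

{"op": "move_arm", "data": {
  "series": [
    [0,0,0,-1.7,3.6,0,0.8],
    [0,0,0,-3.4,7.2,0,0.8],
    [0,0,0,-5.1,10.8,0,0.8],
    [0,0,0,-6.8,14.4,0,0.8],
    [0,0,0,-8.6,18,0,0.8]
  ]
}}

```text
time_s: 25.6
eef_pos: [617.2, -135.1, 129.9]
ee_rot: [-0.001, -0.0, 1.0, -0.0]
force: [0.8, -0.1, 0.5]
grip_width: 0.801
```

```bash
python3 go.py 685 2.5 110 90
```

```text
t 25.6 pos [ 617.2 -135.1  129.9] turn [-0.001 -0.002  0.   ] shift cm [-6.79 13.76  1.97] F [ 0.8 -0.1  0.5] w 0.801 j [-0.4   0.63  1.28 -0.    1.23 -1.97]
```

{"op": "move_arm", "data": {
  "series": [
    [0,0,0,-1.8,3.7,0,0.8],
    [0,0,0,-3.6,7.4,0,0.8],
    [0,0,0,-5.4,11,0.5,0.8],
    [0,0,0,-6.8,13.6,1,0.8],
    [0,0,0,-6.8,13.7,2,0.8]
  ]
}}

```text
time_s: 26.02
eef_pos: [686.2, 7.4, 108.2]
ee_rot: [-0.001, -0.003, 1.0, 0.0]
force: [-0.2, -0.2, -0.4]
grip_width: 0.803
```

```bash
python3 go.py 685 2.5 75 90
```

```text
t 26.02 pos [686.2   7.4 108.2] turn [ 0.    -0.002  0.005] shift cm [ 0.12 -0.49  3.32] F [-0.2 -0.2 -0.4] w 0.803 j [-0.16  0.78  1.09  0.    1.28 -1.74]
```

{"op": "move_arm", "data": {
  "series": [
    [0,0,0,0,0,1,0.8],
    [0,0,0,0.05,-0.2,2.3,0.8],
    [0,0,0,0.1,-0.4,3.2,0.8],
    [0,0,0,0.1,-0.4,3.2,0.8]
  ]
}}

```text
time_s: 26.35
eef_pos: [683.5, 2.3, 72.9]
ee_rot: [-0.004, -0.002, 1.0, 0.001]
force: [-0.7, -0.3, -0.4]
grip_width: 0.799
```

```bash
python3 snap.py u 300 140 90 90 240 90 90 90; python3 go.py 685 2.5 2 90
```

```text
t 26.45 pos [684.9   2.5  75.9] turn [ 0.001 -0.003  0.004] shift cm [-0.03 -0.01  7.39] F [-0.1 -0.2  0.1] w 0.801 j [-0.17  0.8   1.12  0.    1.22 -1.74]
```

View pics/u.png

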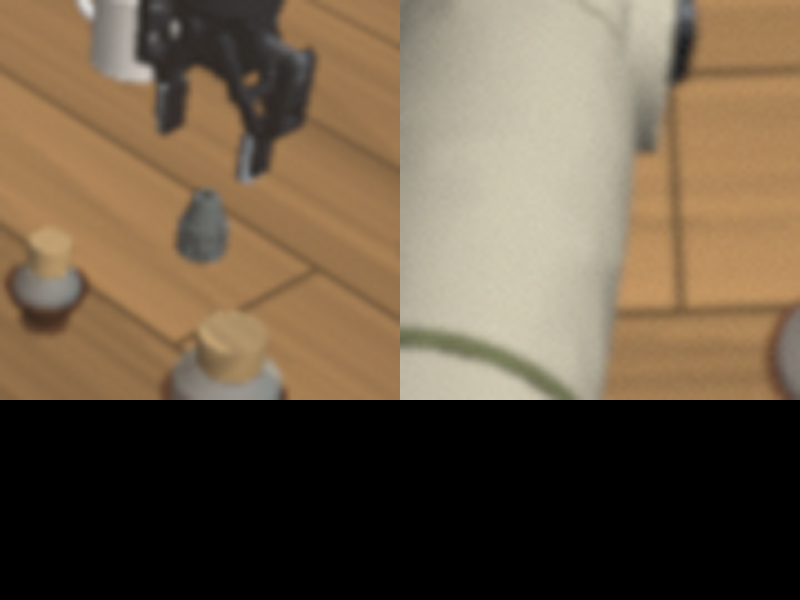

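{"op": "move_arm", "data": {
  "series": [
    [0,0,0,0,0,2,0.8],
    [0,0,0,0,0,4,0.8],
    [0,0,0,0,0,6,0.8],
    [0,0,0,0,0,7.1,0.8],
    [0,0,0,0,0,7.3,0.8]
  ]
}}

```text
time_s: 26.87
eef_pos: [683.8, 2.4, 1.3]
ee_rot: [-0.003, -0.002, 1.0, 0.001]
force: [-1.5, -0.1, -0.4]
grip_width: 0.799
```

{"op": "move_arm", "data": {
  "series": [
    [0,0,0,0,0,0,0.6],
    [0,0,0,0,0,0,0.4],
    [0,0,0,0,0,0,0.2],
    [0,0,0,0,0,0,0.2],
    [0,0,0,0,0,0,0.2]
  ]
}}

```text
time_s: 27.28
eef_pos: [684.7, 2.2, 2.8]
ee_rot: [-0.001, -0.002, 1.0, 0.0]
force: [0.2, -0.3, 6.4]
grip_width: 0.387
```

{"op": "move_arm", "data": {
  "series": [
    [0,0,0,0,0,0,0.2],
    [0,0,0,0,0,0,0.2],
    [0,0,0,0,0,0,0.2]
  ]
}}

```text
time_s: 27.53
eef_pos: [684.6, 2.2, 2.9]
ee_rot: [-0.001, -0.002, 1.0, 0.0]
force: [-0.5, -1.1, 2.6]
grip_width: 0.381
```

```bash
python3 snap.py v 300 140 90 90 240 90 90 90; python3 go.py 685 2.5 2 90
```

```text
t 27.63 pos [684.6   2.2   2.9] turn [ 0.001 -0.003  0.004] shift cm [-0.04  0.03  0.09] F [0.4 0.1 1.8] w 0.386 j [-0.17  0.89  1.16  0.    1.09 -1.74]
```

View pics/v.png

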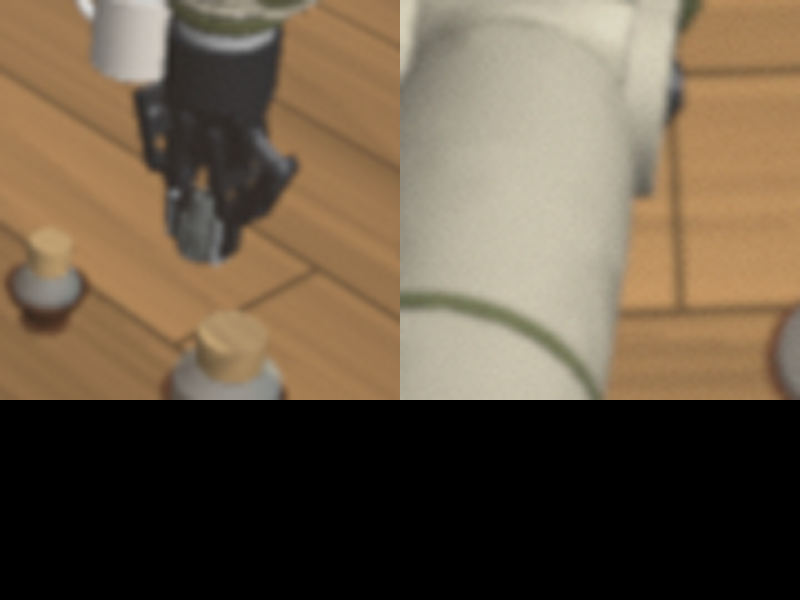

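Gripped. I'll lift high, then carry it to the near bay. The line there passes close to the large cellar, whose lid tops out at 80 mm, so I'll stay at about 135 mm.

{"op": "move_arm", "data": {
  "series": [
    [0,0,0,0,0,-1,0.2],
    [0,0,0,0,0,-3,0.2],
    [0,0,0,0,0,-6.5,0.2],
    [0,0,0,0,0,-10,0.2],
    [0,0,0,0,0,-13.5,0.2]
  ]
}}

```text
time_s: 28.05
eef_pos: [684.7, 2.2, 140.0]
ee_rot: [-0.002, -0.002, 1.0, 0.0]
force: [0.9, -0.6, -1.0]
grip_width: 0.386
```

```bash
python3 go.py 428 -311 138 90
```

```text
t 28.05 pos [684.7   2.2 140. ] turn [ 0.001 -0.003  0.004] shift cm [ 25.79 -31.23   0.26] F [ 0.9 -0.6 -1. ] w 0.386 j [-0.17  0.74  1.06  0.    1.34 -1.74]
```

{"op": "move_arm", "data": {
  "series": [
    [0,0,0,1.8,-2.2,0,0.2],
    [0,0,0,4.3,-5.2,0,0.2],
    [0,0,0,6.8,-8.2,0,0.2],
    [0,0,0,9.3,-11.3,0,0.2],
    [0,0,0,11.8,-14.3,0,0.2]
  ]
}}

```text
time_s: 28.47
eef_pos: [565.8, -142.3, 141.0]
ee_rot: [-0.001, -0.002, 1.0, 0.0]
force: [1.3, -0.3, -0.2]
grip_width: 0.383
```

```bash
python3 go.py 428 -311 138 90
```

```text
t 28.47 pos [ 565.8 -142.3  141. ] turn [ 0.    -0.003  0.004] shift cm [ 13.85 -16.81   0.33] F [ 1.3 -0.3 -0.2] w 0.383 j [-0.45  0.52  1.43 -0.    1.19 -2.02]
```

{"op": "move_arm", "data": {
  "series": [
    [0,0,0,2.5,-3,0,0.2],
    [0,0,0,5,-6,0,0.2],
    [0,0,0,7.5,-9,0,0.2],
    [0,0,0,10,-12,0,0.2],
    [0,0,0,12.5,-15,0.2,0.2]
  ]
}}

```text
time_s: 28.88
eef_pos: [440.2, -294.1, 140.3]
ee_rot: [-0.001, -0.002, 1.0, -0.0]
force: [0.8, -0.4, 0.2]
grip_width: 0.383
```

```bash
python3 go.py 428 -311 95 90
```

```text
t 28.88 pos [ 440.2 -294.1  140.3] turn [-0.001 -0.002  0.004] shift cm [ 1.22 -1.68  4.53] F [ 0.8 -0.4  0.2] w 0.383 j [-0.81  0.41  1.61 -0.    1.12 -2.38]
```

{"op": "move_arm", "data": {
  "series": [
    [0,0,0,1,-1.2,0.5,0.2],
    [0,0,0,1.2,-1.7,2,0.2],
    [0,0,0,1.2,-1.7,3.5,0.2],
    [0,0,0,1.2,-1.7,4.5,0.2],
    [0,0,0,1.2,-1.7,4.5,0.2]
  ]
}}

```text
time_s: 29.3
eef_pos: [427.5, -310.4, 93.9]
ee_rot: [-0.002, -0.002, 1.0, 0.001]
force: [0.1, 0.5, -0.2]
grip_width: 0.383
```

```bash
python3 snap.py w 320 190 120 140 340 140 120 120; python3 go.py 427 -312 9 90
```

```text
t 29.4 pos [ 428.5 -311.    95.8] turn [-0.001 -0.002  0.005] shift cm [ 0.13 -0.09  8.68] F [-0.2 -0.6  0.5] w 0.383 j [-0.85  0.47  1.65 -0.    1.02 -2.42]
```

View pics/w.png

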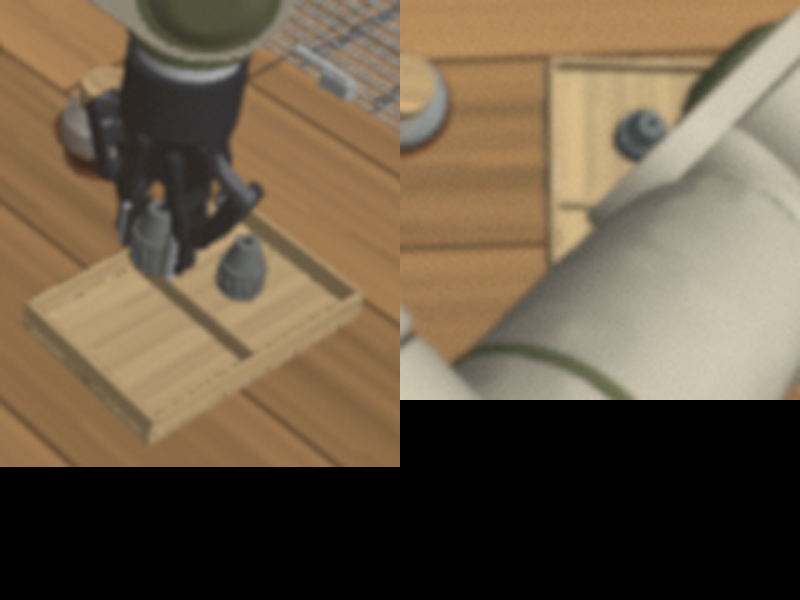

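{"op": "move_arm", "data": {
  "series": [
    [0,0,0,0.1,-0.1,2,0.2],
    [0,0,0,0.1,-0.1,4,0.2],
    [0,0,0,0.1,-0.1,6,0.2],
    [0,0,0,0.1,-0.1,7.6,0.2],
    [0,0,0,0.1,-0.1,8.2,0.2]
  ]
}}

```text
time_s: 29.82
eef_pos: [427.2, -311.5, 12.8]
ee_rot: [-0.001, -0.003, 1.0, 0.0]
force: [1.5, -0.6, -0.0]
grip_width: 0.382
```

{"op": "move_arm", "data": {
  "series": [
    [0,0,0,0,0,0.2,0.2],
    [0,0,0,0,0,0.3,0.2],
    [0,0,0,0,0,0.3,0.2]
  ]
}}

```text
time_s: 30.07
eef_pos: [427.8, -311.8, 10.7]
ee_rot: [-0.001, -0.003, 1.0, -0.0]
force: [0.0, -0.4, 0.1]
grip_width: 0.386
```

```bash
python3 go.py 427 -312 7.9 90
```

```text
t 30.07 pos [ 427.8 -311.8   10.7] turn [-0.001 -0.002  0.006] shift cm [ 0.07 -0.02  0.28] F [ 0.  -0.4  0.1] w 0.386 j [-0.85  0.6   1.71 -0.    0.83 -2.43]
```

{"op": "move_arm", "data": {
  "series": [
    [0,0,0,0,0,0.1,0.2],
    [0,0,0,0,0,0.2,0.2],
    [0,0,0,0,0,0.3,0.2],
    [0,0,0,0,0,0.34,0.2],
    [0,0,0,0,0,0.34,0.2]
  ]
}}

```text
time_s: 30.48
eef_pos: [427.9, -312.0, 7.8]
ee_rot: [-0.001, -0.003, 1.0, -0.001]
force: [-1.8, 0.3, 3.5]
grip_width: 0.385
```

```bash
python3 go.py 427 -312 7.9 90
```

```text
t 30.48 pos [ 427.9 -312.     7.8] turn [-0.001 -0.001  0.006] shift cm [ 0.09 -0.   -0.01] F [-1.8  0.3  3.5] w 0.385 j [-0.85  0.61  1.71 -0.    0.83 -2.43]
```

Contact at the expected height. I'll release it and retreat.

{"op": "move_arm", "data": {
  "series": [
    [0,0,0,0,0,0,0.42],
    [0,0,0,0,0,0,0.5],
    [0,0,0,0,0,0,0.6],
    [0,0,0,0,0,0,0.65],
    [0,0,0,0,0,0,0.65]
  ]
}}

```text
time_s: 30.9
eef_pos: [427.9, -311.9, 7.8]
ee_rot: [-0.001, -0.003, 1.0, -0.001]
force: [0.3, -0.8, 0.5]
grip_width: 0.646
```

{"op": "move_arm", "data": {
  "series": [
    [0,0,0,0,0,-1,0.65],
    [0,0,0,0,0,-4,0.65],
    [0,0,0,0,0,-8,0.65],
    [0,0,0,0,0,-12,0.65],
    [0,0,0,0,0,-16,0.65]
  ]
}}

```text
time_s: 31.32
eef_pos: [427.8, -311.4, 170.4]
ee_rot: [-0.001, -0.003, 1.0, -0.001]
force: [1.8, -0.3, -0.5]
grip_width: 0.652
```

{"op": "move_arm", "data": {
  "series": [
    [0,0,0,4,0,-2,0.65],
    [0,0,0,8,0,-4,0.65],
    [0,0,0,12,0,-5,0.65],
    [0,0,0,12,0,-5,0.65],
    [0,0,0,12,0,-5,0.65]
  ]
}}

```text
time_s: 31.73
eef_pos: [306.6, -312.4, 222.1]
ee_rot: [0.0, -0.002, 1.0, -0.002]
force: [-0.3, 0.2, 0.9]
grip_width: 0.649
```

```bash
python3 snap.py x; python3 go.py 427 -312 7.9 90; python3 - <<'E'
import numpy as np,cv2
for n in("side","top"):
    f=np.load(n+"_x.npz")["frame"][:,:,::-1]; cv2.imwrite(f"pics/x_{n}.png",cv2.resize(f,(800,600),interpolation=2))
E
```

```text
t 31.83 pos [ 308.2 -312.1  220.7] turn [-0.002 -0.     0.005] shift cm [-1.189e+01 -2.000e-02  2.128e+01] F [-0.1 -0.6 -0.1] w 0.651 j [-1.06  0.13  1.76 -0.    1.25 -2.63]
```

View pics/x_side.png

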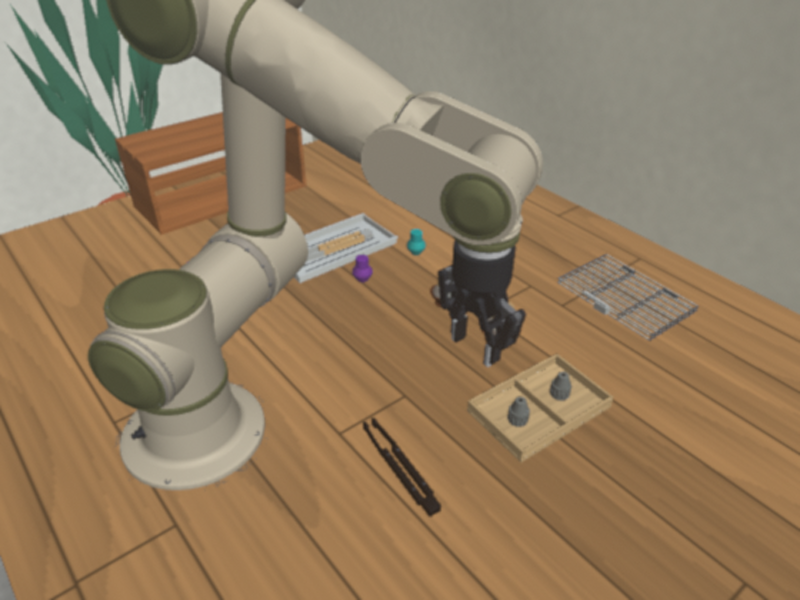

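View pics/x_top.png

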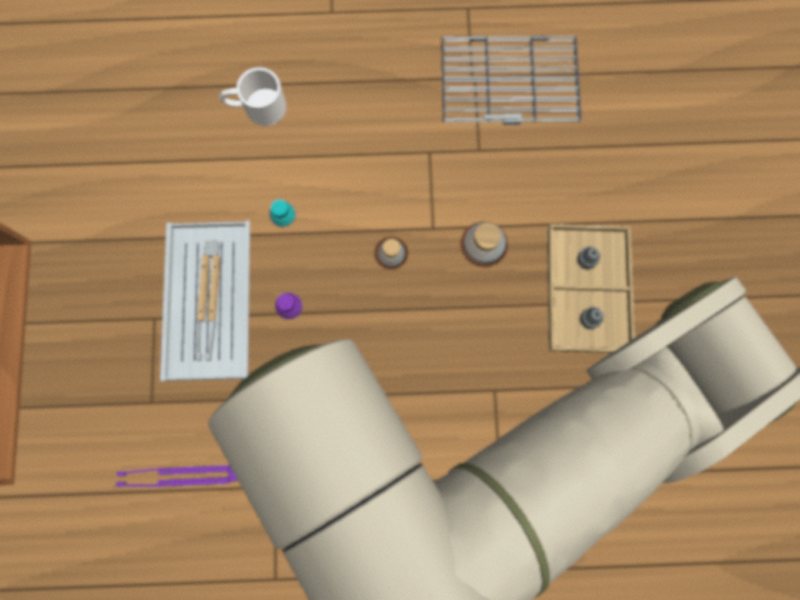

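```bash
python3 - <<'E'
from h import *
t=load("top_x")
print(proj(t,[555.8,-143.7,80])*800/560,proj(t,[548,8.7,66])*800/560)
f=t["frame"][140:200,250:370,::-1];cv2.imwrite("pics/y.png",cv2.resize(f,None,fx=6,fy=6,interpolation=2))
E
```

```text
[487.88477092 234.54368347] [391.22922398 245.13599108]
```

View pics/y.png

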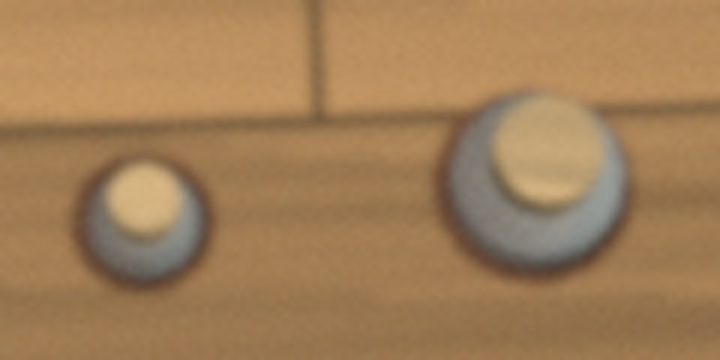

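Both lids sit where upright, seated cellars should put them, to within a pixel or two. I'll hand the job in.

```bash
python3 -c "
from rig import job
print(job.finish_job())"
```

```text
the job is handed in; nothing more can be done
None
```

The job is handed in and everything is where you asked, done in the order asked. The robot's clock stood at about 32 s of the 109 s allowed.

- **Glass cellars:** the large one and then the small one went into their matching stands. Each was lowered until the force showed light contact at the expected height (10 mm above where it was picked up).
- **Tongs:** the bamboo tongs lie flat in the drip tray.
- **Nozzle caps:** one cap stands in each bay of the plywood box.

In the last pictures both cellars stand upright and centred in their stands. Their lid tops are within about 1–2 pixels of where seated cellars should put them. The tongs lie inside the tray walls, both caps are upright, the look-alikes were not touched, and the gripper is clear of everything.

No check failed, but two readings disagreed:
- **Camera offset:** the side view put most points 2–3 mm farther out in x than the top view, so I took values between the two.
- **Box position:** my first side-view estimate of the box's centre was about 15 mm off. I used the top view, and a later close-up agreed with it to a few millimetres.

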